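# Pin the padlocks on the anvil block

### The arm

A 6-joint arm with a two-finger parallel gripper is mounted at the origin on the work surface. World frame = base frame: x ahead of the robot, y to its left, z up, the work surface at z = 0. Lengths are in m, angles in rad, forces in N, time in s.
With the tool pointing down it reaches from about 0.35 to 0.85 m from the base axis. Payload 8.1 kg.
Tool frame: the origin (TCP) lies on the centre line of the jaws, within the pads' length; the fingertips stand 11 mm ahead of it and the grasp point (between the pads) lies 8 mm behind it (tip_reach is the z of the fingertips in the tool frame, in m); z points along the fingers, y is the direction in which the jaws open and shut (so a half turn about z gives the same grasp; the last joint's range is limited). The gripper opens to 93 mm and grips with 3 to 60 N. Pads are 15 mm wide; open, the fingers measure 128 mm over their backs; the gripper's body (75 mm by 188 mm) begins 65 mm behind the grasp point.
Start: joints at [1.131, 0.13, 1.488, -0, 1.523, -0.085], TCP at [0.208, 0.563, 0.23] pointing down, gripper open.
Joint ranges: [-2.96, 2.96], [-0.89, 2.26], [0.02, 2.5], [-1.34, 4.48], [0, 2.73], [-2.66, 2.66]. Speed limits (rad/s): [2.39, 2.39, 2.79, 3.14, 3.14, 3.14].

### API

Orientations are given as a rotation vector (axis times angle).
In Python, from plant import read_state, read_camera, camera_params, close_job, silhouettes, tip_of, tip_reach gives the robot as it stands.
- The arm moves only by the shell command python3 -m creep 'ROWS' [FORCE]. ROWS is JSON, a list of rows, each a list of 5 numbers: the shift along the tool's x, y, z in m, then the turn about the tool's z in rad, then the closure in counts, from 0 (fully open) to 255 (shut). In form: [[dx, dy, dz, twist, gripper], ...]. A call has 1 to 12 rows; each row shifts and turns the commanded pose from where the row before left it, along the tool's axes as they then stand; what a row does not reach is not made up. A row lasts 1/12 s, in which the tool goes at most 41.7 mm and 7.16 degrees, less where a joint would pass 70% of its speed; a pose out of reach is approached as far as the arm can. A call is refused whole if a number of a shift passes 0.0417 or a number of a turn 0.125, either way. A call with a gripper value outside its range is refused whole. The fingers move at their own pace and stop on an object; FORCE is the grip in N (left out, the last holds). Time passes only in rows, so rows that do not move let the fingers close. It gives the time, the measured TCP pose, the force and the opening at its end, in the units of the state.
- read_state(): the state, without advancing time (a new reading comes with each control period).
- read_camera(name): name is "side" or "top" or "wrist"; returns the picture (480x640x3 uint8, red, green, blue); there is no depth.
- camera_params(name): a dict with "fov_y" (degrees; the focal length in pixels is half the picture's height over the tangent of half this angle, whatever the lens; pixels are square), "cx", "cy" (the principal point, pixels), "position" and "rotation" of the camera in the world. Camera axes: x right, y down, z forward; pixel columns grow to the right and rows downward; lengths in m; the calibration is good to about 2 mm. A picture is of the moment at which its call begins: read the wrist's pose just before it. camera_params takes no time and is no camera call; for the wrist camera it gives the pose at the moment of the call.
- close_job(): hands the job in, once; it reports no verdict.
Trained networks look in the newest picture that a camera, given by its name, has taken for a name from the list of things; names that differ only in an ending like _2 or _b are one class to them, and where a whole thing is asked for, a point or a joint stands for the part that bears it (a point fixed in the world has none). Each returns a list of dicts, best first, with "confidence" (0 to 1); they miss things now and then, are a little off and sometimes report something else, mostly with a low value. They report only what shows in the picture. A call takes as long as a camera call.
- silhouettes(camera, query): "region" (480x640 bool, what is visible of it) and "pixel" ([column, row] in pixels, amid what is visible of it).
- tip_of(camera, query): "pixel" ([column, row] in pixels: a listed point, or the origin of a listed thing).
The state is a dict: "t": time; "q": joint angles; "dq": joint speeds; "joint_torque": joint torques, N m; "tool_pos": TCP position; "orientation": TCP orientation; "force": force on the tool from outside, world axes, zero at the start; "wrist_torque": the same for the moment, N m; "opening": finger opening in m.
Only numpy, scipy, OpenCV 4.12 (cv2) and the standard library are available. Lean on these libraries where they do the work, as an engineer would, in place of code of your own. Each camera call takes 0.05 s, during which the arm holds its last target.

### The job

Clear the file off the pinning block and lay it flat in the tool tray. Then stand all the padlock bodies in the block's bays, pins still up, and only once all of them are in, knock every pin fully home with the mallet (never with the gripper). Finally stand the pinned locks in the carton and the mallet back on its head on its rubber mat, leaving the other things on the bench where they are.

Things in the scene. Friction and masses are not known exactly. Their poses are not given: they have to be found in the camera images.
- block: the pinning block: a fixed steel anvil 60 x 196 mm (a foot sticks out 55 mm each way along x at mid length, 12 mm high with its bolt) with three open bays in a row along its own y. Each bay is 36 mm (x) by 52 mm (y); its floor is 10 mm and the tops of all its walls 22 mm above the bench. Origin: centre of the underside, on the bench
- bay0 (a point): centre of the floor of bay 0 of the pinning block (bays at y = -60, 0, +60 mm of the block, 10 mm above the bench)
- bay1 (a point): centre of the floor of bay 1 of the pinning block (bays at y = -60, 0, +60 mm of the block, 10 mm above the bench)
- bay2 (a point): centre of the floor of bay 2 of the pinning block (bays at y = -60, 0, +60 mm of the block, 10 mm above the bench)
- lock1: a brass padlock body without its shackle, standing upside down: a block 30 mm (x) by 46 mm (y) by 44 mm tall, about 0.35 kg, with an 8 mm steel spring pin standing up out of its top. Fits a bay of the pinning block with its 46 mm side along the block's y, either way round. Origin: centre of the underside. May be absent
- lock2: a brass padlock body without its shackle, standing upside down: a block 30 mm (x) by 46 mm (y) by 44 mm tall, about 0.35 kg, with an 8 mm steel spring pin standing up out of its top. Fits a bay of the pinning block with its 46 mm side along the block's y, either way round. Origin: centre of the underside. May be absent
- lock3: a brass padlock body without its shackle, standing upside down: a block 30 mm (x) by 46 mm (y) by 44 mm tall, about 0.35 kg, with an 8 mm steel spring pin standing up out of its top. Fits a bay of the pinning block with its 46 mm side along the block's y, either way round. Origin: centre of the underside. May be absent
- pin1 (a joint): how far the spring pin of lock1 has been driven down, m: 0 = standing 12 mm proud of the lock, 0.010 = home (its head then 2 mm above the brass). It is tight (about 7 N to move), and stays where it is driven
- pin2 (a joint): how far the spring pin of lock2 has been driven down, m: 0 = standing 12 mm proud of the lock, 0.010 = home (its head then 2 mm above the brass). It is tight (about 7 N to move), and stays where it is driven
- pin3 (a joint): how far the spring pin of lock3 has been driven down, m: 0 = standing 12 mm proud of the lock, 0.010 = home (its head then 2 mm above the brass). It is tight (about 7 N to move), and stays where it is driven
- pin1_top (a point): centre of the head of lock1's pin; the pin stands upright at x = 0, y = -10 mm of the lock, its head 56 mm above the lock's underside when fully proud, 46 mm when home
- pin2_top (a point): centre of the head of lock2's pin; the pin stands upright at x = 0, y = -10 mm of the lock, its head 56 mm above the lock's underside when fully proud, 46 mm when home
- pin3_top (a point): centre of the head of lock3's pin; the pin stands upright at x = 0, y = -10 mm of the lock, its head 56 mm above the lock's underside when fully proud, 46 mm when home
- mallet: a wooden mallet, 0.32 kg, standing on one flat face of its head: head an upright cylinder 46 mm in diameter and 76 mm tall, handle a level bar 22 mm wide (y) and 26 mm high that leaves the head along the mallet's own -x and ends 138 mm from the head's axis, its mid-line 46 mm above the lower face. Origin: centre of the lower face, with which one strikes
- mallet_grip (a point): point on the mid-line of the mallet's handle 40 mm from the head's axis (x = -40, z = 46 mm of the mallet), a good place to hold it
- mat: the mallet's place: a fixed black rubber mat 200 mm (x) by 120 mm (y), 4 mm thick. Origin: centre of the underside
- file: a flat file 204 mm long lying across the pinning block: wooden handle 24 mm wide (x), 16 mm high, from y = -102 to -2 mm; steel blade 20 mm wide, 6 mm thick, from y = -2 to +102 mm. Origin: centre of the flat underside, 22 mm above the bench while it lies on the block
- tray: the tool tray: a fixed grey open tray 130 mm (x) by 250 mm (y), 22 mm high, walls and floor 4 mm. Origin: centre of the underside
- carton: the carton for pinned locks: a fixed shallow open cardboard tray 100 mm (x) by 200 mm (y), 22 mm high, walls and floor 4 mm; room for three locks in a row along its y. Origin: centre of the underside
- oil: bystander: oil bottle, 48 mm diameter, 130 mm tall; origin centre of the underside
- tub: bystander: black grease tub, 76 mm diameter, 75 mm tall; origin centre of the underside
- driver: bystander: screwdriver lying on the bench, handle to its -x; origin under its middle
- brush: bystander: bench brush lying on the bench; origin under its middle
- shackle: bystander: loose steel padlock shackle, 55 x 40 mm, 8 mm thick, lying flat; origin at one open end

How it is judged:
By the outcome, as a careful person would: the job done as asked, in the order asked, and still so for the second after the job is handed in, with the robot touching nothing.
Of lock1, lock2, lock3 only 2 to 3 are there at a start; the rules pass over those that are not, and their reading is None.
At some moment in a run one of lock1, lock2, lock3, file may be knocked a few centimetres aside while the robot is not near it.
It also fails if it takes over 210 s, if anything falls off the work surface, if the arm or the gripper's body presses on something with over 40 N, if the wrist force passes 120 N, or if a joint passes its speed limit or range.

## Working session

There is one attempt and no reset: what is moved stays moved. The work goes in short steps, Python scripts to look and compute and a shell command to move; the robot and the scene stay as the last step left them, time stands still between calls to the robot, and variables do not carry over. Pictures are saved under pics/ and viewed, and the job is handed in when it is done.

```bash
ls; mkdir -p pics
python3 - <<'E'
from plant import *
import cv2
s=read_state(); print(s)
for n in ["side","top","wrist"]:
    p=camera_params(n); print(n,p)
    cv2.imwrite(f"pics/a_{n}.png",read_camera(n)[:,:,::-1])
print(tip_reach)
E
```

```text
pics
{'t': 0.0, 'q': array([ 1.13059995e+00,  1.31171760e-01,  1.48928772e+00,  3.10801329e-06,
        1.52301115e+00, -8.54125877e-02]), 'dq': array([-9.99127328e-05, -3.48874898e-04, -1.41435796e-03, -3.47431614e-04,
        3.10205720e-04, -6.50538452e-05]), 'joint_torque': array([-4.22374005e-04, -5.59840572e+01, -4.91753054e+01,  7.66658527e-02,
        3.58930626e-02, -1.80480070e-04]), 'tool_pos': array([0.20817768, 0.56212908, 0.22857648]), 'orientation': array([-5.54288245e-01, -3.09180802e+00,  2.84692252e-03]), 'force': array([ 0.33881489, -0.64621153,  0.20301398]), 'wrist_torque': array([-0.03020239,  0.0286559 ,  0.01453746]), 'opening': 0.09287528649471884}
side {'fov_y': 48.33932038680937, 'cx': 318.46450999421734, 'cy': 234.82707149111016, 'position': array([0.2159543 , 0.57788864, 0.86968457]), 'rotation': array([-0.73738045,  2.67520021, -0.98116033])}
top {'fov_y': 53.90026932329249, 'cx': 319.9259229920241, 'cy': 245.2331679238658, 'position': array([ 0.51072706, -0.0281141 ,  1.04340557]), 'rotation': array([-2.2214593 ,  2.16475828, -0.03642758])}
wrist {'fov_y': 68.77085007178968, 'cx': 319.62664742838484, 'cy': 236.60771982527805, 'position': array([0.14590851, 0.58654921, 0.38361645]), 'rotation': array([2.40484146, 1.67197262, 0.20828347])}
0.011
```

View pics/a_top.png

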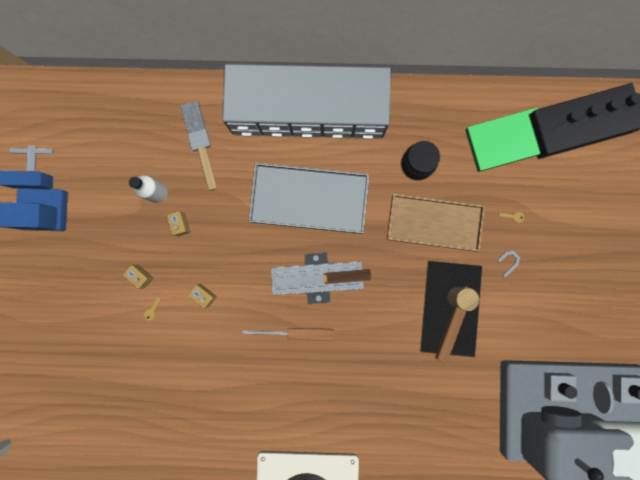

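View pics/a_side.png

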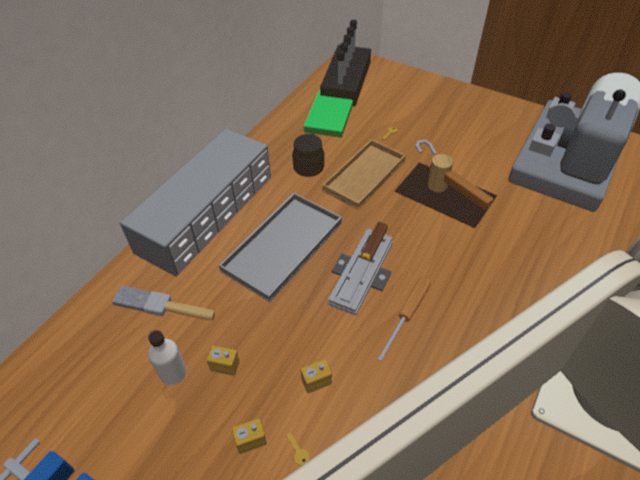

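View pics/a_wrist.png

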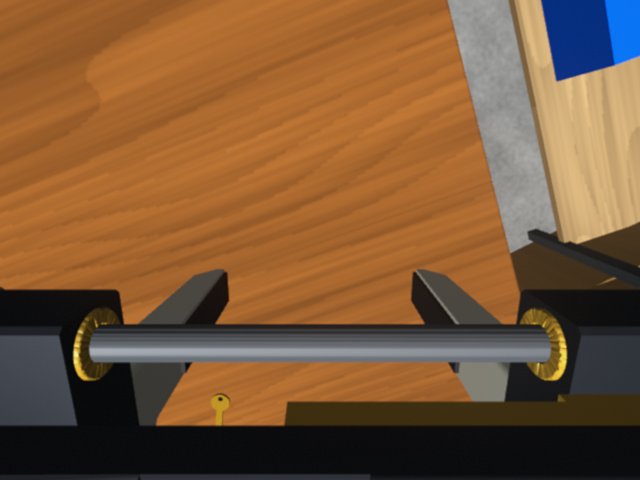

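```bash
cat > h.py <<'E'
import numpy as np, cv2
from plant import *
from scipy.spatial.transform import Rotation as R
def ray(n,px,p=None):
    p=p or camera_params(n); f=240/np.tan(np.radians(p["fov_y"]/2))
    d=R.from_rotvec(p["rotation"]).apply([(px[0]-p["cx"])/f,(px[1]-p["cy"])/f,1.0])
    return np.array(p["position"]),d
def onz(n,px,z,p=None):
    o,d=ray(n,px,p); return (o+d*(z-o[2])/d[2])
def tri(rays):
    A=np.zeros((3,3));b=np.zeros(3)
    for o,d in rays:
        d=d/np.linalg.norm(d);P=np.eye(3)-np.outer(d,d);A+=P;b+=P@o
    x=np.linalg.solve(A,b)
    res=[np.linalg.norm((np.eye(3)-np.outer(d,d)/(d@d))@(x-o)) for o,d in rays]
    return x,max(res)
def proj(n,X,p=None):
    p=p or camera_params(n); f=240/np.tan(np.radians(p["fov_y"]/2))
    c=R.from_rotvec(p["rotation"]).inv().apply(np.atleast_2d(X)-p["position"])
    return np.c_[c[:,0]/c[:,2]*f+p["cx"],c[:,1]/c[:,2]*f+p["cy"]]
def rect(n,reg,z,p=None):
    c,_=cv2.findContours(reg.astype(np.uint8),cv2.RETR_EXTERNAL,cv2.CHAIN_APPROX_NONE)
    c=max(c,key=cv2.contourArea)[:,0]
    w=np.array([onz(n,q,z,p)[:2] for q in c])
    (cx,cy),(a,b),ang=cv2.minAreaRect((w*1000).astype(np.float32))
    if a<b: a,b=b,a; ang+=90
    return np.array([cx,cy]).round(1),round(a,1),round(b,1),round((ang+90)%180-90,1) # mm, long side, ang deg of long axis
def st():
    s=read_state(); M=R.from_rotvec(s["orientation"]).as_matrix()
    return s,M
def go(target,yaw_x=None,rows=True):
    """print tool-frame shift to target TCP, and twist so that tool y-axis (jaw) is along world angle yaw(deg)"""
    s,M=st(); d=M.T@(np.array(target)-s["tool_pos"])
    out="d_tool=%s"%np.round(d,4)
    if yaw_x is not None:
        y=M[:,1]; a=np.degrees(np.arctan2(y[1],y[0])); dt=(yaw_x-a+90)%180-90
        out+=" jaw now %.1f, turn world %.1f => twist %.4f rad (tool z down: negative)"%(a,dt,-np.radians(dt))
    print(out)
E
python3 - <<'E'
from h import *
I={n:read_camera(n) for n in("top","side")}
for q in ["lock1","file","block","bay0","bay1","bay2","pin1_top","mallet","mallet_grip","mat","tray","carton","oil","tub","driver","brush","shackle"]:
  for n in ("top","side"):
    print(q,n,[(np.round(d["pixel"],1).tolist(),round(d["confidence"],2)) for d in tip_of(n,q)][:4])
print(read_state()["t"])
E
```

```text
lock1 top [([202.0, 294.7], 0.88), ([140.0, 273.5], 0.73), ([176.7, 223.4], 0.64)]
lock1 side [([250.9, 437.2], 0.96), ([223.5, 367.0], 0.75), ([314.4, 383.4], 0.7)]
file top [([322.8, 275.7], 0.55), ([290.7, 330.2], 0.51)]
file side [([362.9, 260.2], 0.56)]
block top [([319.4, 279.0], 0.8), ([288.4, 280.2], 0.36), ([203.2, 296.0], 0.27)]
block side [([361.7, 274.7], 0.85)]
bay0 top [([319.8, 277.0], 0.96), ([290.6, 282.5], 0.95), ([345.3, 272.5], 0.65)]
bay0 side [([372.7, 246.0], 0.91), ([360.1, 268.8], 0.79), ([348.4, 292.1], 0.61)]
bay1 top [([319.8, 277.0], 0.96), ([290.6, 282.5], 0.95), ([345.3, 272.5], 0.65)]
bay1 side [([372.7, 246.0], 0.91), ([360.1, 268.8], 0.79), ([348.4, 292.1], 0.61)]
bay2 top [([319.8, 277.0], 0.96), ([290.6, 282.5], 0.95), ([345.3, 272.5], 0.65)]
bay2 side [([372.7, 246.0], 0.91), ([360.1, 268.8], 0.79), ([348.4, 292.1], 0.61)]
pin1_top top []
pin1_top side [([254.0, 426.4], 0.57)]
mallet top []
mallet side [([434.5, 183.8], 0.96), ([426.9, 156.2], 0.32)]
mallet_grip top [([156.0, 194.1], 0.53)]
mallet_grip side [([457.1, 184.5], 0.9), ([283.3, 243.6], 0.67)]
mat top [([452.7, 307.8], 0.78), ([498.8, 270.1], 0.19)]
mat side [([444.9, 190.3], 0.85)]
tray top [([308.8, 203.1], 0.55)]
tray side [([287.1, 246.8], 0.56), ([307.7, 166.3], 0.28), ([167.2, 309.9], 0.17)]
carton top [([432.6, 224.5], 0.61), ([202.0, 146.8], 0.52)]
carton side [([316.0, 381.3], 0.63), ([366.0, 176.7], 0.58)]
oil top [([160.5, 192.7], 0.82)]
oil side [([173.4, 374.3], 0.79)]
tub top [([412.7, 166.2], 0.63)]
tub side [([307.4, 166.4], 0.78)]
driver top [([290.8, 330.3], 0.96)]
driver side [([402.5, 320.3], 0.77), ([361.9, 272.1], 0.68)]
brush top [([199.8, 147.1], 0.76)]
brush side [([166.1, 309.6], 0.84)]
shackle top [([497.7, 271.1], 0.61)]
shackle side [([428.8, 152.7], 0.66), ([349.1, 294.4], 0.56)]
1.95
```

Run:
```python
from h import *
I={n:read_camera(n) for n in("top","side")}
for q,z in [("lock1",.044),("file",.03),("block",.022),("mallet",.05),("mat",.004),("tray",.022),("carton",.022)]:
    for d in silhouettes("top",q)[:4]:
        if d["confidence"]<.3: continue
        print(q,round(d["confidence"],2),np.round(d["pixel"]),d["region"].sum(),rect("top",d["region"],z))
```

```text
lock1 0.97 [138. 272.] 418 (array([478.9, 369.1]), 51.7, 38.7, 47.2)
lock1 0.83 [175. 226.] 435 (array([593.9, 288.2]), 52.4, 40.0, 18.2)
lock1 0.68 [200. 294.] 383 (array([441.6, 231.3]), 50.1, 35.8, 52.1)
file 0.73 [330. 276.] 1047 (array([484.4, -23.6]), 204.6, 27.3, -83.6)
block 0.77 [316. 276.] 2059 (array([484.2, -10.2]), 196.6, 105.6, -88.5)
mallet 0.67 [453. 311.] 1307 (array([ 400.8, -293.1]), 161.3, 64.8, -25.8)
mat 0.92 [443. 308.] 3794 (array([ 425.8, -304.3]), 200.0, 119.8, -4.0)
tray 0.97 [310. 202.] 6912 (array([657.7,  12.3]), 251.3, 134.0, 86.0)
carton 0.6 [435. 225.] 4385 (array([ 610.6, -263.1]), 202.7, 104.6, 84.4)
```

Run:
```python
from h import *
P={"lockA":((202.0,294.7),(314.4,383.4)),"lockB":((140,273.5),(250.9,437.2)),"lockC":((176.7,223.4),(223.5,367)),
"file":((322.8,275.7),(362.9,260.2)),"block":((319.4,279),(361.7,274.7)),"b0":((345.3,272.5),(372.7,246)),"b1":((319.8,277),(360.1,268.8)),"b2":((290.6,282.5),(348.4,292.1)),
"mat":((452.7,307.8),(444.9,190.3)),"tray":((308.8,203.1),(287.1,246.8)),"carton":((432.6,224.5),(366,176.7)),"driver":((290.8,330.3),(402.5,320.3)),"oil":((160.5,192.7),(173.4,374.3)),"tub":((412.7,166.2),(307.4,166.4))}
for k,(a,b) in P.items():
    x,r=tri([ray("top",a),ray("side",b)]); print(k,(x*1000).round(),"res",round(r*1000,1))
I={n:read_camera(n) for n in("top","side")}
t=I["top"];s=I["side"]
a=cv2.resize(t[170:370,100:380],None,fx=2.8,fy=2.8,interpolation=cv2.INTER_CUBIC); cv2.imwrite("pics/b1.png",a[:,:,::-1])
a=cv2.resize(t[130:370,370:540],None,fx=2.4,fy=2.4,interpolation=cv2.INTER_CUBIC); cv2.imwrite("pics/b2.png",a[:,:,::-1])
a=cv2.resize(s[210:460,190:440],None,fx=2.4,fy=2.4,interpolation=cv2.INTER_CUBIC); cv2.imwrite("pics/b3.png",a[:,:,::-1])
```

```text
lockA [441. 241.   2.] res 0.1
lockB [482. 376.   9.] res 3.2
lockC [595. 300.   8.] res 2.5
file [490. -24.  21.] res 0.8
block [484. -16. -14.] res 1.4
b0 [496. -74.  10.] res 3.3
b1 [488. -17.   2.] res 1.5
b2 [477.  48.   9.] res 3.9
mat [ 428. -309.    5.] res 0.3
tray [649.  11.   2.] res 0.7
carton [ 609. -265.   -2.] res 1.2
driver [367.  44.  -9.] res 0.6
oil [669. 349. -13.] res 1.5
tub [ 737. -215.   10.] res 1.3
```

View pics/b1.png

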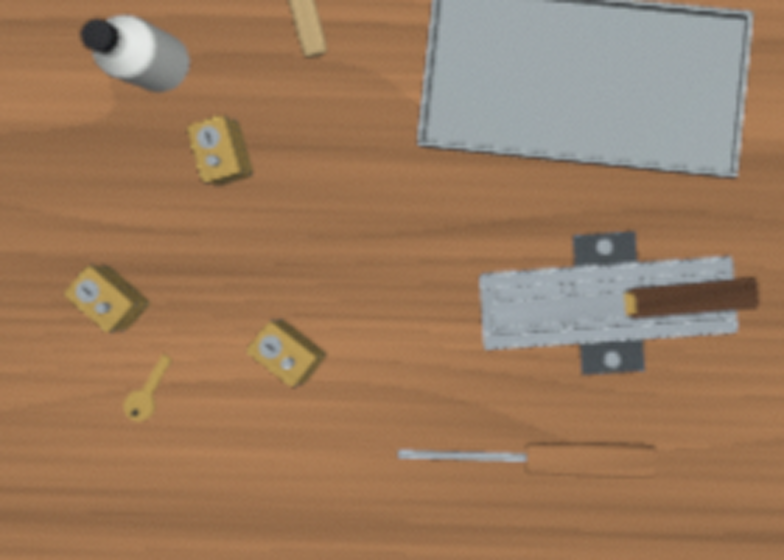

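View pics/b3.png

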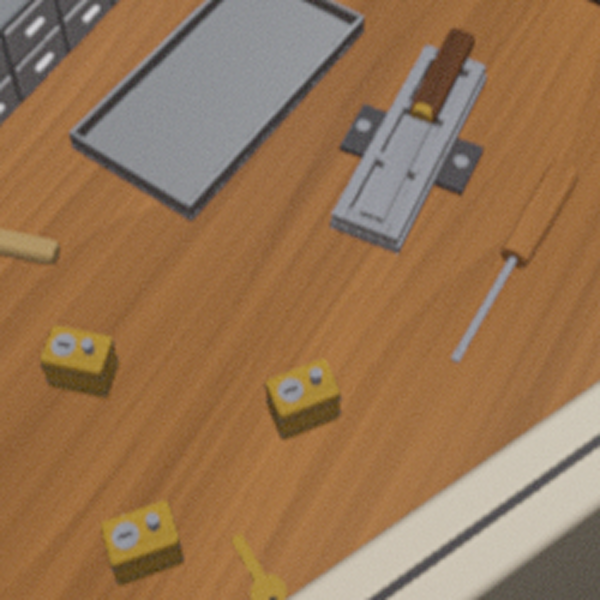

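View pics/b2.png

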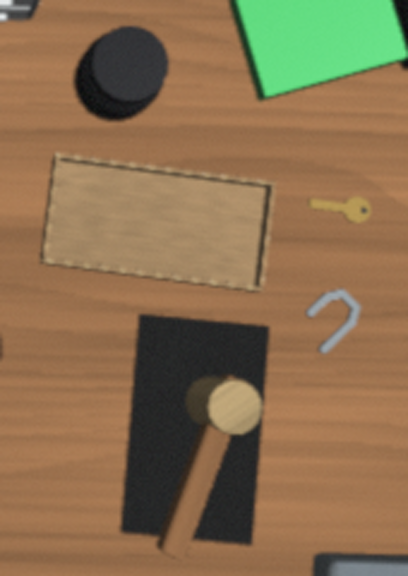

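Run:
```python
from h import *
s,M=st(); p=camera_params("wrist")
print(M.round(3)); print("cam off tool",(M.T@(p["position"]-s["tool_pos"])).round(4)); print("cam axes in tool",(M.T@R.from_rotvec(p["rotation"]).as_matrix()).round(3))
# tcp to pix, fingertip, ground pts
for X in ([0,0,0],[0,0,.011],[0,0,.2],[-.1,0,.2],[.1,0,.2]): print(X,proj("wrist",s["tool_pos"]+M@np.array(X)).round())
go([.486,-.035,.2],0)
t=read_camera("top")
for nm,z,pts in [("file",.03,None)]:
    pass
```

```text
[[-0.938  0.347 -0.   ]
 [ 0.347  0.938 -0.   ]
 [ 0.    -0.    -1.   ]]
cam off tool [ 0.0669  0.0009 -0.1549]
cam axes in tool [[-0.001 -0.969 -0.247]
 [ 1.    -0.001  0.   ]
 [-0.001 -0.247  0.969]]
[0, 0, 0] [[318. 292.]]
[0, 0, 0.011] [[318. 284.]]
[0, 0, 0.2] [[319. 214.]]
[-0.1, 0, 0.2] [[319. 304.]]
[0.1, 0, 0.2] [[318. 112.]]
d_tool=[-0.4679 -0.464   0.0296] jaw now 69.7, turn world -69.7 => twist 1.2160 rad (tool z down: negative)
```

```bash
python3 -m creep '[[0,0,0,0.12,0],[0,0,0,0.12,0],[0,0,0,0.12,0],[0,0,0,0.12,0],[0,0,0,0.12,0],[0,0,0,0.12,0],[0,0,0,0.12,0],[0,0,0,0.12,0],[0,0,0,0.12,0],[0,0,0,0.125,0]]' 40 && python3 -m creep '[[-0.0365,0.0163,0.0017,0,0],[-0.0365,0.0163,0.0017,0,0],[-0.0365,0.0163,0.0017,0,0],[-0.0365,0.0163,0.0017,0,0],[-0.0365,0.0163,0.0017,0,0],[-0.0365,0.0163,0.0017,0,0],[-0.0365,0.0163,0.0017,0,0],[-0.0365,0.0163,0.0017,0,0],[-0.0365,0.0163,0.0017,0,0],[-0.0365,0.0163,0.0017,0,0],[-0.0365,0.0163,0.0017,0,0],[-0.0365,0.0163,0.0017,0,0]]' && python3 -m creep '[[-0.0365,0.0163,0.0017,0,0],[-0.0365,0.0163,0.0017,0,0],[-0.0365,0.0163,0.0017,0,0],[-0.0365,0.0163,0.0017,0,0],[-0.0365,0.0163,0.0017,0,0],[0,0,0,0,0]]'
python3 - <<'E'
from h import *
s,M=st(); print(s["t"],s["tool_pos"],s["q"].round(2)); go([.486,-.06,.2],0)
cv2.imwrite("pics/c1.png",read_camera("wrist")[:,:,::-1])
E
```

```text
t: 3.38
tool_pos: [0.2084, 0.5626, 0.2296]
orientation: [-2.216, -2.227, -0.0]
force: [0.1, 0.0, -0.2]
opening: 0.0929
t: 4.38
tool_pos: [0.4093, 0.125, 0.2096]
orientation: [2.209, 2.233, 0.002]
force: [0.4, -0.0, -0.2]
opening: 0.0934
t: 4.88
tool_pos: [0.4938, -0.0607, 0.2003]
orientation: [2.213, 2.227, -0.002]
force: [0.1, 0.1, -0.5]
opening: 0.0933
4.8833 [ 0.49381789 -0.06070456  0.20031039] [-0.22 -0.14  1.81 -0.    1.47 -0.23]
d_tool=[ 0.0008 -0.0078  0.0003] jaw now 0.4, turn world -0.4 => twist 0.0062 rad (tool z down: negative)
```

View pics/c1.png

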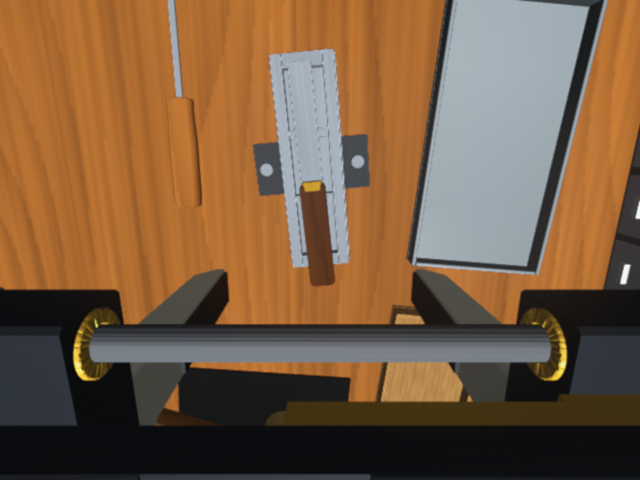

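Run:
```python
from h import *
t=cv2.imread("pics/c1.png")
cv2.imwrite("pics/c2.png",cv2.resize(t[40:300,240:380],None,fx=2.3,fy=2.3,interpolation=cv2.INTER_CUBIC))
for nm,z,pts in [("blk",.022,[(269,56),(333,50),(350,262),(292,267)]),("handle",.038,[(301,187),(324,184),(334,283),(309,285)]),("foot",.006,[(255,146),(367,135),(369,186),(260,195)])]:
    w=np.array([onz("wrist",q,z)[:2] for q in pts])*1000; print(nm,w.round(1).tolist(),w.mean(0).round(1))
    d=(w[0]+w[1]-w[2]-w[3])/2; print(" len",np.hypot(*d).round(1),"ang",np.degrees(np.arctan2(d[1],d[0])).round(1))
for q in("bay0","file","block"):
  print(q,[(onz("wrist",d["pixel"],.01)*1000).round(1).tolist()+[d["confidence"]] for d in tip_of("wrist",q)][:3])
print(silhouettes("wrist","file")[0]["confidence"])
print(rect("wrist",silhouettes("wrist","tray")[0]["region"],.022))
d=silhouettes("wrist","file")[0]; print(rect("wrist",d["region"],.03))
```

```text
blk [[449.6, 87.1], [505.0, 92.1], [524.8, -100.2], [466.8, -105.8]] [486.5  -6.7]
 len 193.5 ang 95.5
handle [[477.3, -24.1], [498.0, -21.3], [508.4, -116.3], [484.2, -118.5]] [492. -70.]
 len 95.1 ang 95.3
foot [[431.6, 11.5], [539.1, 22.3], [543.0, -26.3], [434.6, -35.7]] [487.1  -7. ]
 len 48.0 ang 94.1
bay0 [[484.9, -4.2, 10.0, 0.93], [480.4, 55.6, 10.0, 0.83], [609.2, -253.3, 10.0, 0.61]]
file [[483.7, -19.0, 10.0, 0.6]]
block [[486.7, -1.8, 10.0, 0.77]]
0.88
(array([656.4,  20.1]), 245.7, 136.9, 85.9)
(array([485.6, -15.6]), 205.2, 24.3, -83.5)
```

View pics/c2.png

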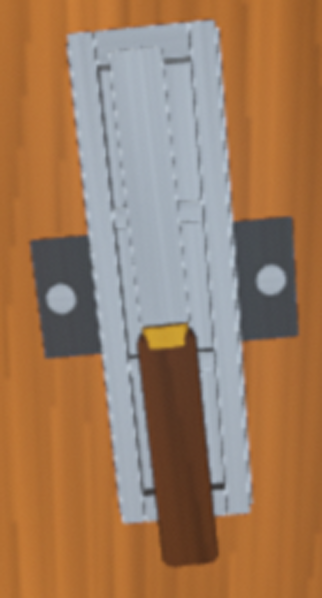

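```bash
python3 - <<'E'
from h import *
x,r=tri([ray("top",(325,277.9)),ray("wrist",(312,187))]);print((x*1000).round(1),r)
E
python3 -m creep '[[0.024,-0.005,0.02,0,60],[0,0,0.03,-0.053,60],[0,0,0.03,-0.053,60],[0,0,0.03,0,60],[0,0,0.02,0,60],[0,0,0.01,0,60],[0,0,0,0,60]]' 40
python3 - <<'E'
from h import *
go([.489,-.0365,.037],6.5)
t=read_camera("wrist")
cv2.imwrite("pics/c3.png",t[:,:,::-1])
E
```

```text
[484.5 -28.7 -45.2] 0.0002873016014229637
t: 5.82
tool_pos: [0.485, -0.0296, 0.0584]
orientation: [-2.084, -2.346, 0.004]
force: [-1.0, 0.7, -0.0]
opening: 0.0713
d_tool=[-0.0073  0.0033  0.0214] jaw now 6.8, turn world -0.3 => twist 0.0050 rad (tool z down: negative)
```

View pics/c3.png

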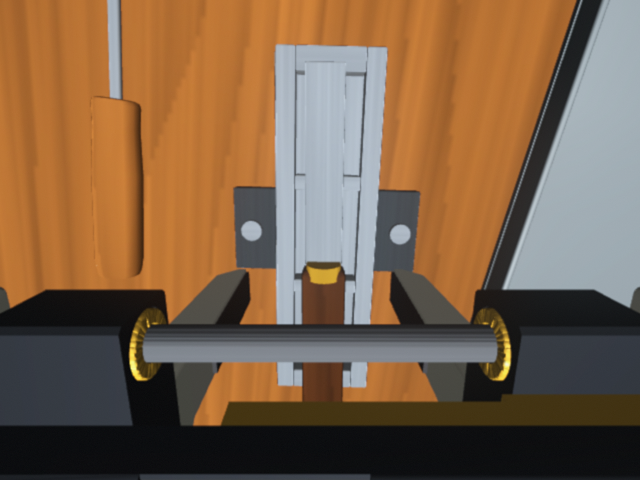

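```bash
python3 - <<'E'
from h import *
for q,z in [((322,283),.038),((306,283),.038),((341,283),.038),((304,340),.022),((276,45),.022),((386,47),.022),((279,386),.022),((366,386),.022)]: print(q,(onz("wrist",q,z)*1000).round(1))
E
python3 -m creep '[[-0.007,0.003,0.011,0,60],[0,0,0.01,0,60],[0,0,0,0,60],[0,0,0,0,255],[0,0,0,0,255],[0,0,0,0,255],[0,0,0,0,255],[0,0,0,0,255],[0,0,0,0,255]]' 40
```

```text
(322, 283) [489.3 -32.2  38. ]
(306, 283) [480.7 -33.3  38. ]
(341, 283) [499.5 -31.   38. ]
(304, 340) [483.6 -77.   22. ]
(276, 45) [452.3  84.7  22. ]
(386, 47) [507.   90.2  22. ]
(279, 386) [ 471.2 -111.4   22. ]
(366, 386) [ 526.3 -104.9   22. ]
t: 6.62
tool_pos: [0.491, -0.0374, 0.0401]
orientation: [2.087, 2.347, 0.0]
force: [0.3, -0.0, 0.2]
opening: 0.0357
```

```bash
python3 -m creep '[[0,0,0,0,255],[0,0,0,0,255],[0,0,0,0,255],[0,0,0,0,255]]'; python3 -m creep '[[0,0,-0.01,0,255],[0,0,-0.02,0,255],[0,0,-0.03,0,255],[0,0,0,0,255],[0,0,0,0,255]]'
python3 - <<'E'
from h import *
go([.656,0,.1],-4)
t=read_camera("wrist")
cv2.imwrite("pics/c4.png",t[:,:,::-1])
print(rect("wrist",silhouettes("wrist","tray")[0]["region"],.022))
E
```

```text
t: 6.95
tool_pos: [0.4907, -0.0374, 0.0397]
orientation: [-2.088, -2.347, 0.0]
force: [-1.9, -0.8, 2.4]
opening: 0.0234
t: 7.37
tool_pos: [0.4928, -0.0377, 0.1022]
orientation: [2.085, 2.344, 0.004]
force: [0.5, -1.1, -1.9]
opening: 0.0236
d_tool=[0.0184 0.1665 0.003 ] jaw now 6.7, turn world -10.7 => twist 0.1868 rad (tool z down: negative)
(array([652.2,  30.7]), 209.4, 136.9, 85.6)
```

View pics/c4.png

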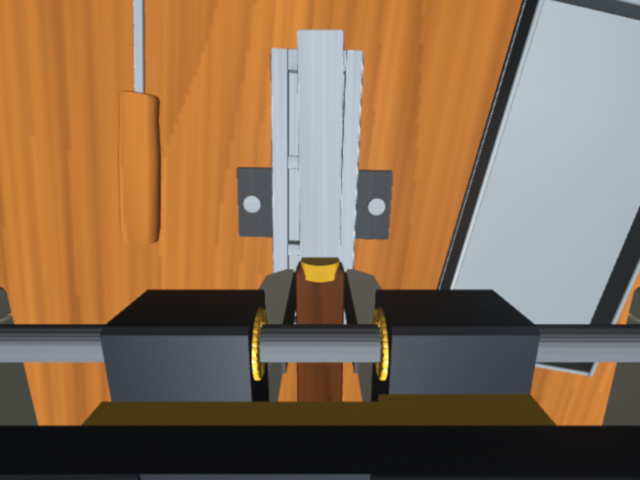

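```bash
python3 -m creep '[[0.0033,0.0166,0,0,255],[0.0034,0.0332,0,0,255],[0.0034,0.0332,0,0,255],[0.0033,0.0332,0,0,255],[0.0033,0.0332,0,0,255],[0,0.0166,0,0.0934,255],[0,0,0,0.0934,255],[0,0,0,0,255],[0,0,0,0,255]]'
python3 - <<'E'
from h import *
go([.656,-0.002,.022],-4)
t=read_camera("wrist")
cv2.imwrite("pics/c5.png",t[:,:,::-1])
t=read_camera("top")
d=silhouettes("top","tray")[0]; print(rect("top",d["region"],.022))
d=silhouettes("top","file")[0]; print(rect("top",d["region"],.09))
cv2.imwrite("pics/c6.png",t[100:400,200:550,::-1])
E
```

```text
t: 8.22
tool_pos: [0.6524, -0.0014, 0.0976]
orientation: [-2.293, -2.144, 0.004]
force: [-0.4, 0.0, -2.5]
opening: 0.0235
d_tool=[-0.0004  0.0039  0.0755] jaw now -3.8, turn world -0.2 => twist 0.0029 rad (tool z down: negative)
(array([626.7,  74.9]), 61.4, 59.1, 85.7)
(array([655.2,  71.3]), 40.8, 20.5, -88.6)
```

View pics/c5.png

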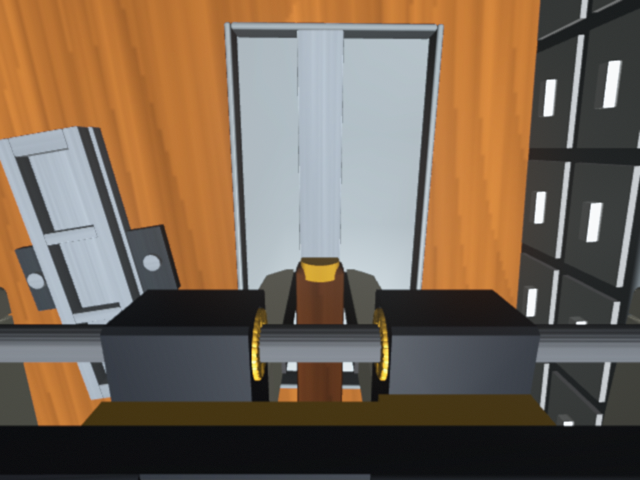

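View pics/c6.png

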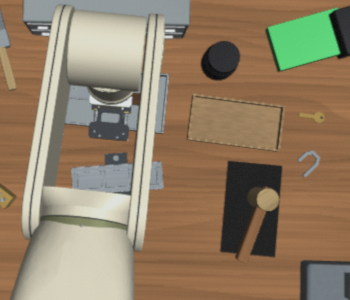

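Run:
```python
from h import *
for q,z in [((320,32),.086),((335,25),.022),((335,37),.022),((229,28),.022),((442,27),.022),((320,258),.1)]: print(q,(onz("wrist",q,z)*1000).round(1))
# file underside corners projected if placed; near wall
print(proj("wrist",[[.65,-.112,.022]]))
```

```text
(320, 32) [662.6 114.9  86. ]
(335, 25) [673.1 136.3  22. ]
(335, 37) [672.7 129.9  22. ]
(229, 28) [610.2 139.1  22. ]
(442, 27) [736.3 130.9  22. ]
(320, 258) [655.9  17.5 100. ]
[[323.93179347 388.05318376]]
```

```bash
python3 -m creep '[[0,0.004,0.02,0,255],[0,0,0.03,0,255],[0,0,0.015,0,255],[0,0,0.005,0,255],[0,0,0.004,0,255],[0,0,0,0,255],[0,0,0,0,255]]'
```

```text
t: 9.0
tool_pos: [0.6586, -0.0018, 0.0271]
orientation: [2.296, 2.142, 0.002]
force: [0.1, -0.1, -1.4]
opening: 0.0233
```

```bash
python3 -m creep '[[0,0,0.003,0,255],[0,0,0.0015,0,255],[0,0,0,0,255]]'
```

```text
t: 9.25
tool_pos: [0.6583, -0.0018, 0.0218]
orientation: [2.297, 2.142, 0.001]
force: [0.3, 0.1, -1.4]
opening: 0.0235
```

```bash
python3 -m creep '[[0,0,0,0,140],[0,0,0,0,140],[0,0,0,0,140],[0,0,0,0,140],[0,0,-0.01,0,140],[0,0,-0.03,0,100],[0,0,-0.04,0,50],[0,0,-0.04,0,0],[0,-0.03,-0.02,0,0],[0,-0.04,0,0,0],[0,-0.04,0,0,0],[0,-0.04,0,0,0]]'; python3 -m creep '[[-0.02,-0.02,0,-0.09,0],[-0.02,0,0,-0.09,0],[-0.02,0,0,0,0],[0,0,0,0,0],[0,0,0,0,0]]'
python3 - <<'E'
from h import *
s,M=st();print(s["tool_pos"],s["t"])
t=read_camera("wrist")
np.savez("w1.npz",**camera_params("wrist"))
cv2.imwrite("pics/d1.png",t[:,:,::-1])
E
```

```text
t: 10.25
tool_pos: [0.5071, 0.0088, 0.1625]
orientation: [2.296, 2.141, 0.002]
force: [-0.9, -0.2, 0.9]
opening: 0.0842
t: 10.67
tool_pos: [0.4896, -0.0503, 0.1622]
orientation: [2.098, 2.337, 0.001]
force: [0.0, -0.1, -0.3]
opening: 0.0932
[ 0.48961509 -0.05034601  0.16223733] 10.6667
```

View pics/d1.png

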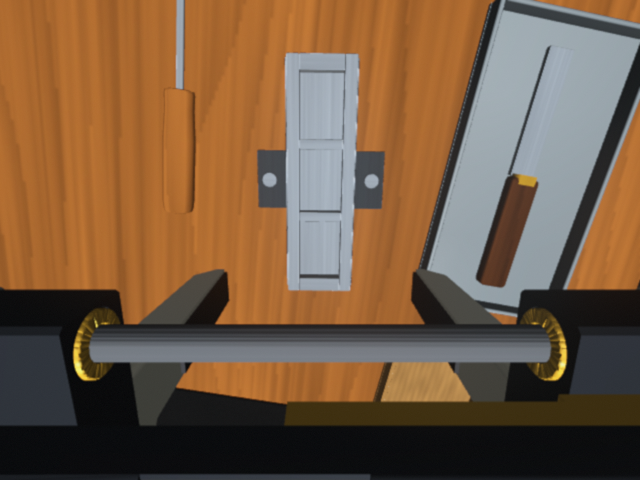

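Run:
```python
import cv2
t=cv2.imread("pics/d1.png")
cv2.imwrite("pics/d2.png",cv2.resize(t[45:175,270:375],None,fx=4.5,fy=4.5,interpolation=cv2.INTER_CUBIC))
cv2.imwrite("pics/d3.png",cv2.resize(t[175:300,270:375],None,fx=4.5,fy=4.5,interpolation=cv2.INTER_CUBIC))
```

```text
(no output)
```

View pics/d2.png

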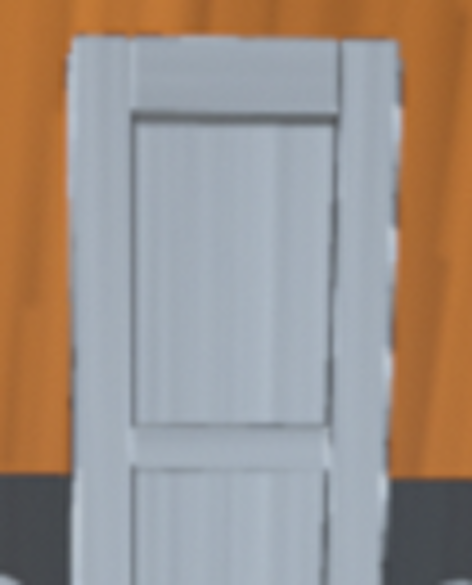

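View pics/d3.png

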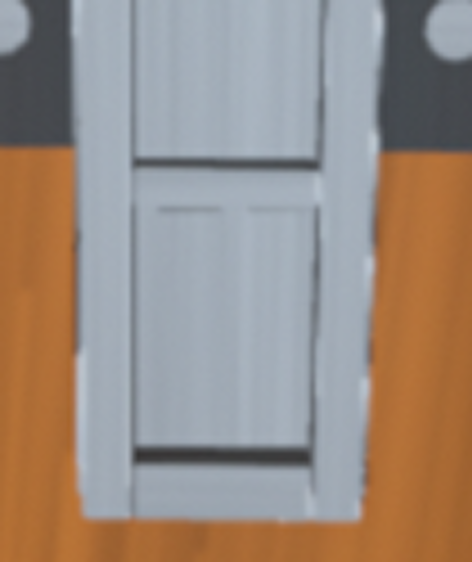

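```bash
cat > fitblk.py <<'E'
from h import *
from scipy.optimize import least_squares
def fit(cam,p,loc,pix,x0,freez=False):
    loc=np.array(loc,float);pix=np.array(pix,float)
    def f(v):
        c,s=np.cos(v[2]),np.sin(v[2]); z=x0[3] if freez else v[3]
        X=np.c_[v[0]+c*loc[:,0]-s*loc[:,1],v[1]+s*loc[:,0]+c*loc[:,1],np.full(len(loc),z)+(loc[:,2] if loc.shape[1]>2 else 0)]
        return (proj(cam,X,p)-pix).ravel()
    r=least_squares(f,x0,loss="soft_l1"); return r.x,np.sqrt(np.mean(f(r.x)**2))
E
python3 - <<'E'
from fitblk import *
p=dict(np.load("w1.npz")); 
A=lambda u,v:(270+u/4.5,45+v/4.5); B=lambda u,v:(270+u/4.5,175+v/4.5)
loc=[(-30,98),(30,98),(-30,-98),(30,-98),(-18,86),(18,86),(-18,34),(18,34),(-18,26),(18,26),(-18,-26),(18,-26),(-18,-34),(18,-34),(-18,-86),(18,-86)]
pix=[A(72,36),A(400,40),B(82,520),B(362,522),A(132,112),A(337,114),A(132,424),A(329,426),A(132,468),A(327,468),B(133,167),B(320,167),B(133,207),B(317,207),B(132,463),B(312,463)]
for fz in (0,1):
    v,e=fit("wrist",p,np.array(loc)/1000,pix,[.487,-.008,np.radians(5),.022],fz); print((v*1000).round(1),np.degrees(v[2]).round(2),e)
    for k,y in enumerate((-.06,0,.06)): print("bay",k,((v[0]-np.sin(v[2])*y)*1000).round(1),((v[1]+np.cos(v[2])*y)*1000).round(1))
t=read_camera("top"); d=silhouettes("top","block"); 
for q in("bay0",):print([(onz("top",x["pixel"],.01)*1000).round(1).tolist()+[round(x["confidence"],2)] for x in tip_of("top",q)])
E
```

```text
[487.7  -9.   95.8  20. ] 5.49 0.8351589785402719
bay 0 493.4 -68.7
bay 1 487.7 -9.0
bay 2 482.0 50.8
[487.7  -8.9  95.8  22. ] 5.49 0.9727899753806373
bay 0 493.4 -68.6
bay 1 487.7 -8.9
bay 2 481.9 50.8
[[479.4, 48.8, 10.0, 0.54]]
```

```bash
python3 -m creep '[[0.038,-0.0072,-0.0083,0,0],[0.038,-0.0072,-0.0083,0,0],[0.038,-0.0072,-0.0083,0,0],[0.038,-0.0072,-0.0083,0,0],[0.038,-0.0072,-0.0083,0,0],[0.038,-0.0072,-0.0083,0,0],[0.038,-0.0072,-0.0083,0,0]]'; python3 -m creep '[[0,0,0,0.111,0],[0,0,0,0.111,0],[0,0,0,0.111,0],[0,0,0,0.111,0],[0,0,0,0.111,0],[0,0,0,0.111,0],[0,0,0,0.111,0],[0,0,0,0,0],[0,0,0,0,0]]'
python3 - <<'E'
from h import *
s,M=st();print(s["tool_pos"],s["t"])
t=read_camera("wrist")
np.savez("w2.npz",**camera_params("wrist"))
cv2.imwrite("pics/e1.png",t[:,:,::-1])
for d in silhouettes("wrist","lock1"): print(d["pixel"],d["confidence"],rect("wrist",d["region"],.044))
for d in tip_of("wrist","pin1_top"): print(d["pixel"],d["confidence"],onz("wrist",d["pixel"],.056))
E
```

```text
t: 11.45
tool_pos: [0.4088, 0.2114, 0.2199]
orientation: [2.095, 2.341, 0.0]
force: [0.5, 0.4, 1.3]
opening: 0.0928
t: 12.2
tool_pos: [0.4098, 0.2096, 0.2193]
orientation: [-2.823, -1.378, 0.0]
force: [0.1, 0.1, -0.3]
opening: 0.093
[0.40977168 0.20962169 0.21928575] 12.2
[263.8, 29.0] 0.89 (array([476.4, 368.2]), 44.1, 32.7, 51.2)
[422.1, 21.7] 0.84 (array([587.9, 291.6]), 52.4, 30.0, 17.7)
[326.7, 176.3] 0.66 (array([443.1, 237.7]), 45.5, 29.3, 52.9)
[261.1, 27.5] 0.65 (array([475.1, 372.4]), 10.6, 9.3, 52.0)
[428.9, 16.4] 0.48 (array([590.4, 291.8]), 11.9, 7.8, 14.6)
[330.3, 187.1] 0.54 [0.43945217 0.23019964 0.056     ]
[486.8, 318.7] 0.3 [0.48236558 0.03083378 0.056     ]
```

View pics/e1.png

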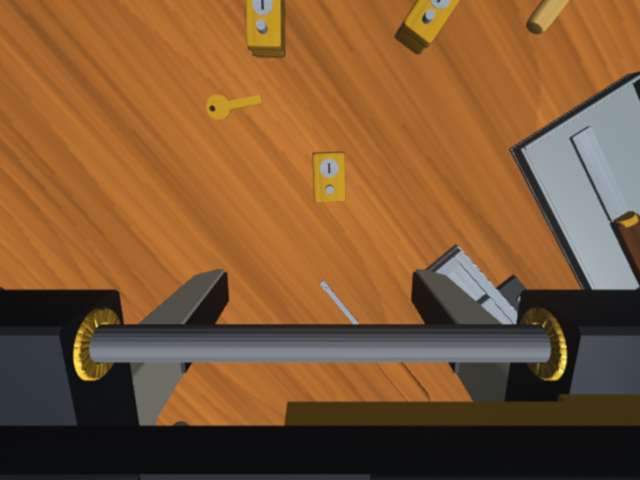

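Run:
```python
from h import *
go([.443,.2377,.12],-37.1)
```

```text
d_tool=[0.0427 0.0086 0.0993] jaw now -38.0, turn world 0.9 => twist -0.0160 rad (tool z down: negative)
```

```bash
python3 -m creep '[[0.02,0.004,0.03,0,70],[0.02,0.004,0.03,0,70],[0.003,0.001,0.03,-0.016,70],[0,0,0.01,0,70],[0,0,0,0,70],[0,0,0,0,70]]'
python3 - <<'E'
from h import *
s,M=st();print(s["tool_pos"],s["t"],s["opening"])
t=read_camera("wrist")
cv2.imwrite("pics/e2.png",t[:,:,::-1])
for d in silhouettes("wrist","lock1"): print(d["pixel"],d["confidence"],rect("wrist",d["region"],.044))
go([.443,.2377,.029],-37.1)
E
```

```text
t: 12.85
tool_pos: [0.4432, 0.2371, 0.1196]
orientation: [-2.815, -1.395, 0.002]
force: [0.4, 0.2, 0.8]
opening: 0.0675
[0.44322977 0.23708896 0.11961514] 12.85 0.06746201556469038
[316.9, 242.7] 0.89 (array([446.7, 240.9]), 51.6, 29.3, 53.4)
[230.9, 41.5] 0.72 (array([482.2, 372.6]), 47.1, 35.7, 50.7)
[455.1, 38.4] 0.56 (array([593.5, 294.5]), 58.3, 31.9, 18.2)
d_tool=[-0.0012 -0.0016  0.0926] jaw now -37.3, turn world 0.2 => twist -0.0032 rad (tool z down: negative)
```

View pics/e2.png

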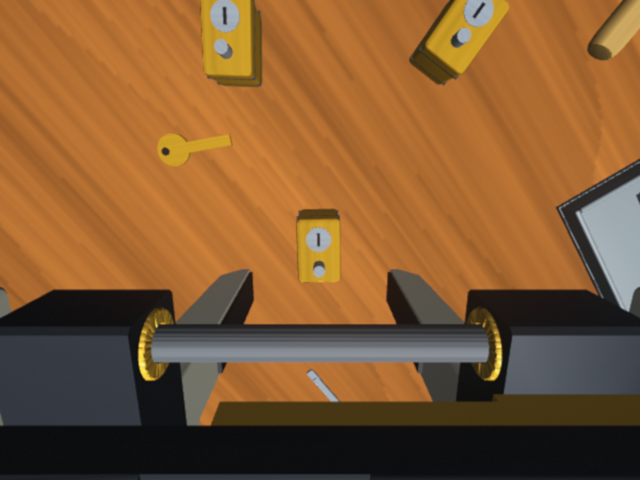

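Run:
```python
from h import *
p1=dict(np.load("w2.npz"));p2=camera_params("wrist")
for a,b in [((312,152),(298,219)),((344,151),(341,219)),((316,204),(298,282)),((346,202),(341,282)),((330,189),(319,268)),((329,168),(318,239))]:
    x,r=tri([ray("wrist",a,p1),ray("wrist",b,p2)]); print((x*1000).round(1),round(r*1000,1))
c=np.mean([onz("wrist",q,.044) for q in [(298,219),(341,219),(341,282),(298,282)]],0); print(c)
go([c[0],c[1],.029],-37)
```

```text
[445.7 264.   37. ] 1.1
[469.7 246.7  42.2] 1.1
[416.4 224.1  30.9] 1.0
[441.9 207.3  35.9] 0.3
[437.6 227.8  44.3] 0.2
[448.6 243.3  36.6] 0.1
[0.44536799 0.23717421 0.044     ]
d_tool=[-0.0002  0.0006  0.0926] jaw now -37.3, turn world 0.3 => twist -0.0050 rad (tool z down: negative)
```

```bash
python3 -m creep '[[0,0.0006,0.03,0,70],[0,0,0.03,0,70],[0,0,0.02,0,70],[0,0,0.009,0,70],[0,0,0,0,70],[0,0,0,0,255],[0,0,0,0,255],[0,0,0,0,255],[0,0,0,0,255],[0,0,0,0,255],[0,0,0,0,255],[0,0,0,0,255]]' 40
python3 -m creep '[[0,0,0,0,255],[0,0,0,0,255]]'
```

```text
t: 13.95
tool_pos: [0.4444, 0.2373, 0.0309]
orientation: [-2.815, -1.394, -0.001]
force: [-2.0, 0.4, 4.3]
opening: 0.0299
t: 14.12
tool_pos: [0.4444, 0.2373, 0.0308]
orientation: [-2.815, -1.395, -0.001]
force: [-1.8, 0.1, 6.0]
opening: 0.0298
```

```bash
python3 -m creep '[[0,0,-0.01,0,255],[0,0,-0.025,0,255],[0,0,-0.03,-0.1,255],[0,0,-0.025,-0.11,255],[0,0,-0.01,-0.11,255],[0,0,0,-0.11,255],[0,0,0,-0.11,255],[0,0,0,-0.11,255],[0,0,0,-0.1,255],[0,0,0,0,255]]'
python3 -m creep '[[-0.02,0.001,0,0,255],[-0.0386,0.0024,0,0,255],[-0.0386,0.0024,0,0,255],[-0.0386,0.0024,0,0,255],[-0.0386,0.0024,0,0,255],[-0.0386,0.0024,0,0,255],[-0.0386,0.0024,0,0,255],[-0.0386,0.0024,0,0,255],[-0.019,0.001,0,0,255],[0,0,0,0,255],[0,0,0,0,255]]'
python3 - <<'E'
from h import *
s,M=st();print(s["tool_pos"],s["t"],s["opening"])
t=read_camera("wrist")
np.savez("w3.npz",**camera_params("wrist"))
cv2.imwrite("pics/f1.png",t[:,:,::-1])
cv2.imwrite("pics/f1z.png",cv2.resize(t[180:320,230:410,::-1],None,fx=4,fy=4,interpolation=cv2.INTER_CUBIC))
go([.4934,-.0687,.041],5.5)
E
```

```text
t: 14.95
tool_pos: [0.4437, 0.2366, 0.1301]
orientation: [-2.103, -2.334, 0.002]
force: [0.0, -0.4, -3.6]
opening: 0.0293
t: 15.87
tool_pos: [0.4931, -0.0698, 0.1301]
orientation: [-2.115, -2.322, 0.001]
force: [0.7, 1.6, -3.8]
opening: 0.0299
[ 0.49312012 -0.06982668  0.13012399] 15.8667 0.029886101458805
d_tool=[-0.      0.0004  0.0891] jaw now 5.5, turn world 0.0 => twist -0.0003 rad (tool z down: negative)
```

View pics/f1.png

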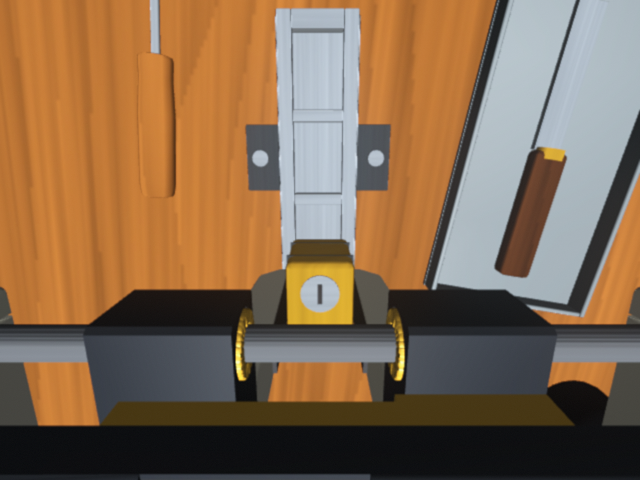

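View pics/f1z.png

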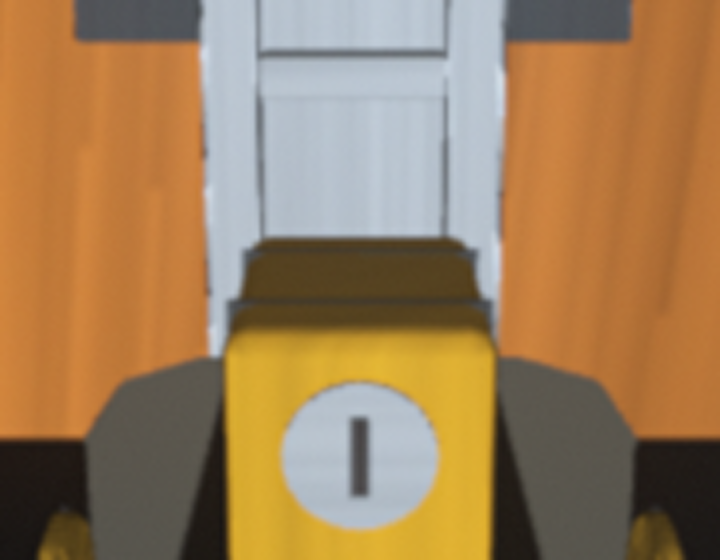

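```bash
cat > ov.py <<'E'
from h import *
def overlay(img,cam,p,bx,by,yaw,z=.022):
    c,s=np.cos(yaw),np.sin(yaw)
    def dr(l,col):
        l=np.array(l)/1000; X=np.c_[bx+c*l[:,0]-s*l[:,1],by+s*l[:,0]+c*l[:,1],np.full(len(l),z)]
        q=(proj(cam,X,p)*16).astype(np.int32); cv2.polylines(img,[q.reshape(-1,1,2)],True,col,1,cv2.LINE_AA,4)
    dr([(-30,-98),(30,-98),(30,98),(-30,98)],(0,0,255))
    for y in(-60,0,60): dr([(-18,y-26),(18,y-26),(18,y+26),(-18,y+26)],(0,255,0))
E
python3 - <<'E'
from ov import *
p=dict(np.load("w3.npz")); t=cv2.imread("pics/f1.png")
overlay(t,"wrist",p,.4877,-.009,np.radians(5.49))
cv2.imwrite("pics/f2.png",cv2.resize(t[0:280,240:400],None,fx=2.1,fy=2.1,interpolation=cv2.INTER_CUBIC))
s,M=st()
for q in [(287,262.5),(353.5,262.5),(320,262.5)]: print(((M.T@(onz("wrist",q,.1433,p)-s["tool_pos"]))*1000).round(1))
E
```

```text
[ 21.  -12.4 -13.2]
[ 21.   15.8 -13.2]
[ 21.    1.6 -13.2]
```

View pics/f2.png

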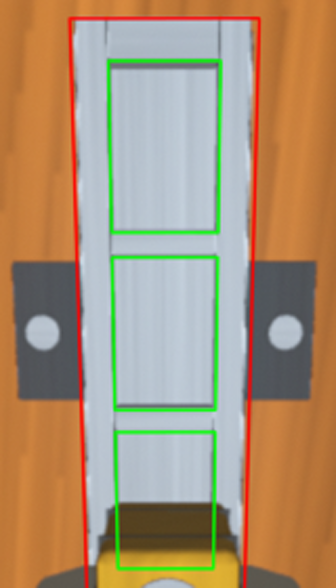

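```bash
python3 -m creep '[[0,-0.0006,0.02,0,255],[0,0,0.025,0,255],[0,0,0.018,0,255],[0,0,0.008,0,255],[0,0,0.002,0,255],[0,0,0,0,255],[0,0,0,0,255]]'
python3 - <<'E'
from ov import *
s,M=st();print(s["tool_pos"],s["t"],s["opening"])
t=read_camera("wrist")[:,:,::-1].copy(); p=camera_params("wrist")
cv2.imwrite("pics/g1.png",t)
cv2.imwrite("pics/g1z.png",cv2.resize(t[160:300,240:400],None,fx=4.5,fy=4.2,interpolation=cv2.INTER_CUBIC))
a=read_camera("side")[:,:,::-1]
cv2.imwrite("pics/g2.png",cv2.resize(a[200:320,300:440],None,fx=4.5,fy=4.5,interpolation=cv2.INTER_CUBIC))
E
```

```text
t: 16.5
tool_pos: [0.4938, -0.0685, 0.0585]
orientation: [2.107, 2.328, 0.001]
force: [-0.4, 0.1, -3.3]
opening: 0.0298
[ 0.49376524 -0.06854147  0.0585494 ] 16.5 0.029833608212966246
```

View pics/g1z.png

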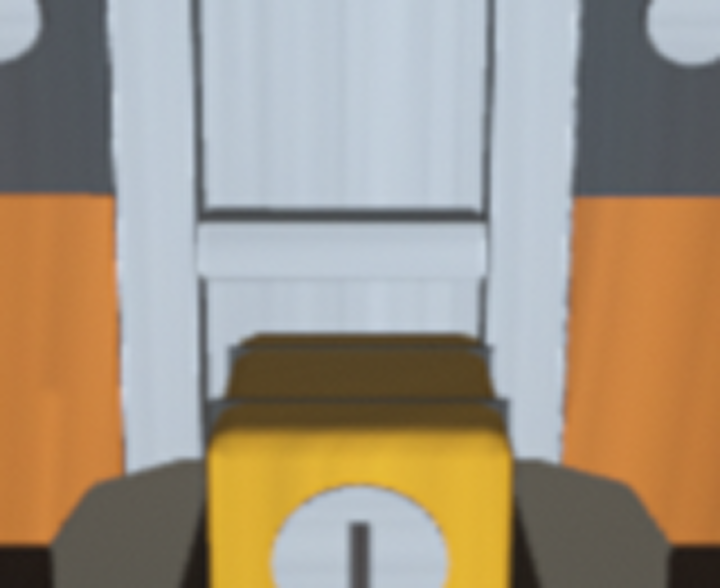

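View pics/g2.png

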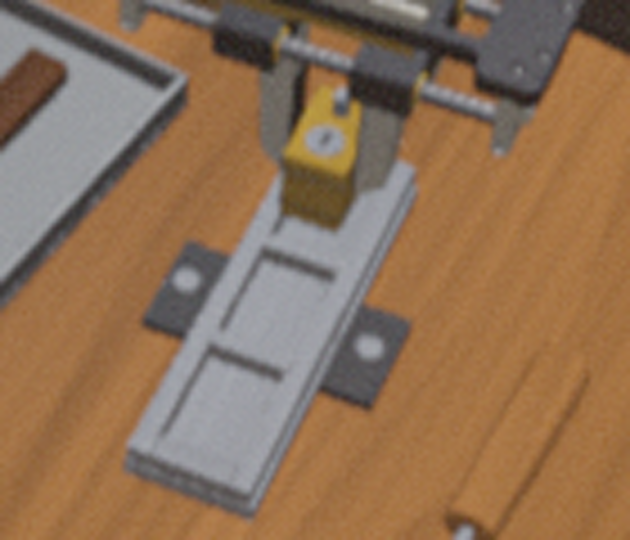

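Run:
```python
from ov import *
s,M=st()
f=lambda q,z:((M.T@(onz("wrist",q,z)-s["tool_pos"]))*1000).round(1)
z0=s["tool_pos"][2]-.0308
Z=lambda u,v:(240+u/4.5,160+v/4.2)
print("bay0 far edge",f(Z(198,276),.022),f(Z(488,276),.022))
print("div far edge",f(Z(198,222),.022),f(Z(488,222),.022))
print("lock bottom front",z0,f(Z(245,336),z0),f(Z(475,336),z0))
print("lock top front",f(Z(208,428),z0+.044),f(Z(514,428),z0+.044))
```

```text
bay0 far edge [ 25.9 -18.5  36.8] [25.9 17.6 36.9]
div far edge [ 33.2 -18.3  36.8] [33.2 17.4 36.9]
lock bottom front 0.02810701884277028 [ 19.3 -12.3  30.8] [19.2 15.6 30.8]
lock top front [ 21.3 -12.8 -13.2] [ 21.2  16.1 -13.2]
```

```bash
python3 -m creep '[[0.0015,-0.002,0,0,255],[0,0,0,0,255],[0,0,0.005,0,255],[0,0,0.005,0,255],[0,0,0.003,0,255],[0,0,0,0,255]]'; python3 -m creep '[[0,0,0.003,0,255],[0,0,0.001,0,255],[0,0,0,0,255]]'
```

```text
t: 17.1
tool_pos: [0.4898, -0.0674, 0.043]
orientation: [-2.107, -2.327, 0.002]
force: [-0.0, 1.5, -2.9]
opening: 0.0302
t: 17.35
tool_pos: [0.491, -0.0677, 0.0409]
orientation: [2.109, 2.329, 0.0]
force: [-2.9, 0.1, 3.3]
opening: 0.0301
```

```bash
python3 -m creep '[[0,0,0,0,120],[0,0,0,0,120],[0,0,0,0,120],[0,0,0,0,120],[0,0,-0.02,0,100],[0,0,-0.035,0,100],[0,0,-0.035,0,70],[0.02,0,-0.007,0,70],[0.04,0,-0.007,0,70],[0.04,0,-0.007,0,70],[0.04,0,-0.007,0,70],[0.04,0,-0.007,0,70]]'; python3 -m creep '[[0.04,0,-0.007,0,70],[0.04,0,-0.007,0,70],[0.04,0,-0.007,0,70],[0.04,0,-0.007,0,70],[0.04,0,-0.007,0,70],[0.02,0.002,0,0,70],[0.004,0,0,0.1,70],[0,0,0,0.11,70],[0,0,0,0.11,70],[0,0,0,0.11,70],[0,0,0,0.11,70],[0,0,0,0.11,70]]';python3 -m creep '[[0,0,0,0.11,70],[0,0,0,0,70],[0,0,0,0,70]]'
python3 - <<'E'
from ov import *
s,M=st();print(s["tool_pos"],s["t"],s["opening"])
t=read_camera("wrist")
cv2.imwrite("pics/h1.png",t[:,:,::-1])
for d in silhouettes("wrist","lock1"): print(d["pixel"],round(d["confidence"],2),rect("wrist",d["region"],.044))
E
```

```text
t: 18.35
tool_pos: [0.4727, 0.1131, 0.166]
orientation: [2.109, 2.327, 0.001]
force: [1.6, 0.0, -0.2]
opening: 0.0675
t: 19.35
tool_pos: [0.4527, 0.3347, 0.2002]
orientation: [2.746, 1.526, -0.0]
force: [-0.8, -0.2, 0.3]
opening: 0.0673
t: 19.6
tool_pos: [0.4528, 0.3346, 0.2002]
orientation: [2.82, 1.385, -0.0]
force: [-0.4, 0.0, 0.0]
opening: 0.0674
[0.45276579 0.33460365 0.20024946] 19.6 0.06738063131670334
[311.0, 168.7] 0.56 (array([481.2, 378. ]), 45.6, 29.6, 50.1)
[468.9, 160.9] 0.56 (array([592.4, 300.4]), 50.6, 41.4, 18.6)
```

View pics/h1.png

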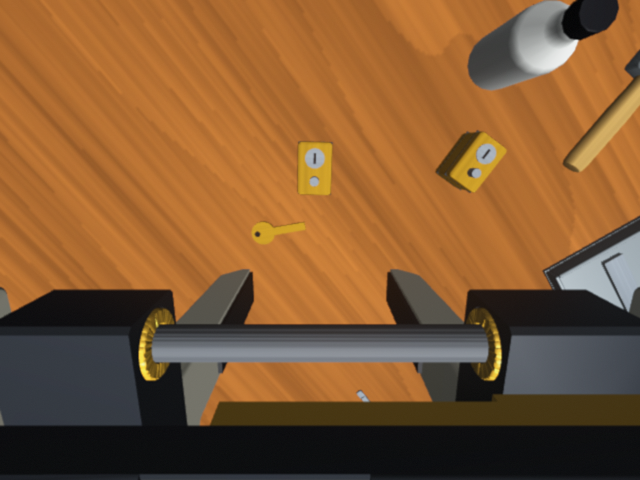

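Run:
```python
from ov import *
s,M=st(); c=np.array([.4812,.378,.0305])+M@np.array([.0012,-.0017,0]); go(c,-39.9)
```

```text
d_tool=[ 0.0529 -0.0057  0.1698] jaw now -37.7, turn world -2.2 => twist 0.0391 rad (tool z down: negative)
```

```bash
python3 -m creep '[[0.025,-0.003,0.02,0,70],[0.025,-0.0027,0.03,0,70],[0.003,0,0.035,0.039,70],[0,0,0.03,0,70],[0,0,0.03,0,70],[0,0,0.02,0,70],[0,0,0.004,0,70],[0,0,0,0,70],[0,0,0,0,70]]'
python3 - <<'E'
from ov import *
go([.4812,.378,.0305],-39.9)
t=read_camera("wrist")
cv2.imwrite("pics/h2.png",t[:,:,::-1])
E
```

```text
t: 20.45
tool_pos: [0.4815, 0.3804, 0.0326]
orientation: [-2.848, -1.327, -0.002]
force: [-0.5, 0.3, 0.7]
opening: 0.0673
d_tool=[-0.002   0.0013  0.0021] jaw now -40.0, turn world 0.1 => twist -0.0024 rad (tool z down: negative)
```

View pics/h2.png

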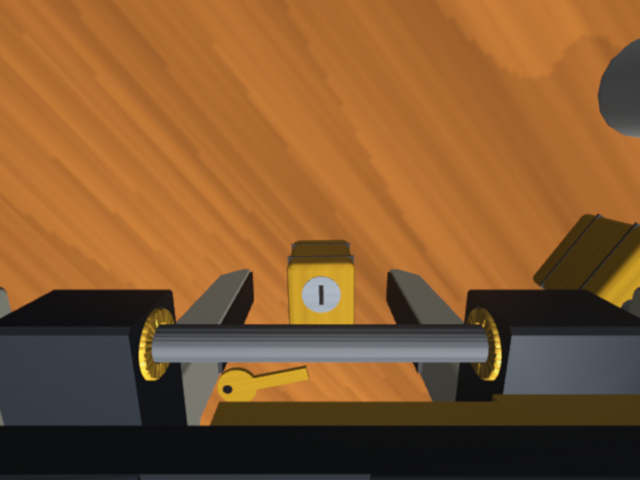

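```bash
python3 -m creep '[[0,0,0.002,0,70],[0,0,0,0,255],[0,0,0,0,255],[0,0,0,0,255],[0,0,0,0,255],[0,0,0,0,255],[0,0,0,0,255],[0,0,0,0,255],[0,0,0,0,255]]' 40
python3 -m creep '[[0,0,0,0,255],[0,0,-0.01,0,255],[0,0,-0.03,0,255],[0,0,-0.03,-0.1,255],[0,0,-0.03,-0.12,255],[0,0,0,-0.12,255],[0,0,0,-0.12,255],[0,0,0,-0.12,255],[0,0,0,-0.12,255],[0,0,0,-0.093,255],[0,0,0,0,255]]'
python3 - <<'E'
from ov import *
go([.4855,-.008,.13],5.5)
E
```

```text
t: 21.25
tool_pos: [0.4809, 0.3799, 0.0294]
orientation: [2.848, 1.325, 0.0]
force: [1.8, -1.7, 1.3]
opening: 0.0296
t: 22.17
tool_pos: [0.4804, 0.3798, 0.1294]
orientation: [-2.11, -2.327, 0.001]
force: [-0.5, 0.4, -3.3]
opening: 0.0297
d_tool=[-0.3865 -0.0327 -0.0005] jaw now 5.6, turn world -0.1 => twist 0.0017 rad (tool z down: negative)
```

```bash
python3 -m creep '[[-0.02,-0.0017,0,0,255],[-0.0386,-0.0033,0,0,255],[-0.0386,-0.0033,0,0,255],[-0.0386,-0.0033,0,0,255],[-0.0386,-0.0033,0,0,255],[-0.0386,-0.0033,0,0,255],[-0.0386,-0.0033,0,0,255],[-0.0386,-0.0033,0,0,255],[-0.0386,-0.0033,0,0,255],[-0.0386,-0.0033,0,0,255],[-0.019,-0.0016,0.02,0,255],[0,0,0.02,0,255]]'
python3 -m creep '[[0,0,0.02,0,255],[0,0,0.01,0,255],[0,0,0,0,255],[0,0,0,0,255]]'
cat > look.py <<'E'
import sys
from ov import *
def look(name,off,crop=True):
    s,M=st();print(s["tool_pos"].round(4),s["t"],round(s["opening"],4),s["force"].round(1))
    t=read_camera("wrist")[:,:,::-1].copy()
    cv2.imwrite(f"pics/{name}.png",t)
    cv2.imwrite(f"pics/{name}z.png",cv2.resize(t[160:300,240:400],None,fx=4.5,fy=4.2,interpolation=cv2.INTER_CUBIC))
if __name__=="__main__": look(sys.argv[1],0)
E
python3 look.py i1; python3 -c "
from h import *
go([.4855,-.008,.057],5.5)"
```

```text
t: 23.17
tool_pos: [0.4854, -0.012, 0.0909]
orientation: [2.121, 2.311, 0.002]
force: [0.1, 1.0, -3.5]
opening: 0.0296
t: 23.5
tool_pos: [0.4835, -0.0075, 0.0593]
orientation: [-2.116, -2.321, 0.001]
force: [0.7, 0.4, -3.0]
opening: 0.0296
[ 0.4835 -0.0075  0.0593] 23.5 0.0296 [ 0.7  0.4 -3. ]
d_tool=[-0.0005  0.0011  0.0032] jaw now 5.3, turn world 0.2 => twist -0.0033 rad (tool z down: negative)
```

View pics/i1z.png

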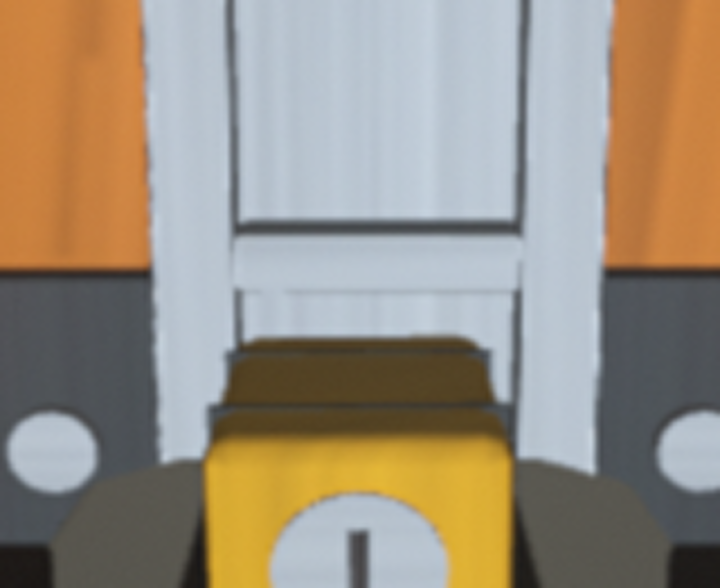

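Run:
```python
from ov import *
s,M=st()
f=lambda q,z:((M.T@(onz("wrist",q,z)-s["tool_pos"]))*1000).round(1)
z0=s["tool_pos"][2]-.0294
Z=lambda u,v:(240+u/4.5,160+v/4.2)
print("bay far edge",f(Z(232,290),.022),f(Z(522,290),.022))
print("lock bottom front",z0,f(Z(245,341),z0),f(Z(475,341),z0))
print("lock top front",f(Z(206,436),z0+.044),f(Z(513,436),z0+.044))
```

```text
bay far edge [ 23.7 -14.4  38.2] [23.7 22.  38.2]
lock bottom front 0.030826649859120186 [ 19.  -12.2  29.4] [19.  15.6 29.4]
lock top front [ 20.9 -12.8 -14.6] [ 20.9  15.9 -14.6]
```

```bash
python3 -m creep '[[0,0.002,0,0.003,255],[0,0,0.003,0,255],[0,0,0.005,0,255],[0,0,0.005,0,255],[0,0,0.004,0,255],[0,0,0,0,255]]'; python3 -m creep '[[0,0,0.003,0,255],[0,0,0.001,0,255],[0,0,0,0,255]]'
```

```text
t: 24.05
tool_pos: [0.4849, -0.0075, 0.041]
orientation: [-2.118, -2.318, 0.002]
force: [-0.6, -0.4, -3.9]
opening: 0.0297
t: 24.3
tool_pos: [0.486, -0.0077, 0.0393]
orientation: [-2.119, -2.319, 0.0]
force: [-4.8, 1.0, 7.9]
opening: 0.0301
```

```bash
python3 -m creep '[[0,0,0,0,120],[0,0,0,0,120],[0,0,0,0,120],[0,0,0,0,120],[0,0,-0.02,0,100],[0,0,-0.035,0,100],[0,0,-0.035,0,70],[0.0356,0.0108,-0.009,0,70],[0.0356,0.0108,-0.009,0,70],[0.0356,0.0108,-0.009,0,70],[0.0356,0.0108,-0.009,0,70],[0.0356,0.0108,-0.009,0,70]]'; python3 -m creep '[[0.0356,0.0108,-0.009,0,70],[0.0356,0.0108,-0.009,0,70],[0.0356,0.0108,-0.009,0,70],[0,0,0,0.122,70],[0,0,0,0.122,70],[0,0,0,0.122,70],[0,0,0,0.122,70],[0,0,0,0.122,70],[0,0,0,0.122,70],[0,0,0,0.122,70],[0,0,0,0.122,70],[0,0,0,0.122,70]]';python3 -m creep '[[0,0,0,0.122,70],[0,0,0,0.122,70],[0,0,0,0,70],[0,0,0,0,70]]'
python3 - <<'E'
from ov import *
s,M=st();print(s["tool_pos"],s["t"],s["opening"])
t=read_camera("wrist")
cv2.imwrite("pics/j1.png",t[:,:,::-1])
for d in silhouettes("wrist","lock1"): 
    r=rect("wrist",d["region"],.044);print(d["pixel"],round(d["confidence"],2),r)
    c=np.r_[r[0]/1000,.0305]+M@np.array([.0012,-.0017,0]); go(c,r[3]-90)
E
```

```text
t: 25.3
tool_pos: [0.5239, 0.1762, 0.174]
orientation: [2.119, 2.319, 0.001]
force: [0.7, -1.0, -0.3]
opening: 0.0676
t: 26.3
tool_pos: [0.5463, 0.2838, 0.2001]
orientation: [-3.021, -0.863, 0.0]
force: [-0.4, -0.5, -0.2]
opening: 0.0676
t: 26.63
tool_pos: [0.5463, 0.2838, 0.2002]
orientation: [3.101, 0.505, -0.0]
force: [0.7, -0.3, -0.3]
opening: 0.0677
[0.54626275 0.28376538 0.20017567] 26.6333 0.06765773160800687
[326.8, 165.5] 0.71 (array([598.3, 294.5]), 44.6, 29.7, 18.1)
d_tool=[0.0539 0.0046 0.1698] jaw now -71.5, turn world -0.4 => twist 0.0071 rad (tool z down: negative)
```

View pics/j1.png

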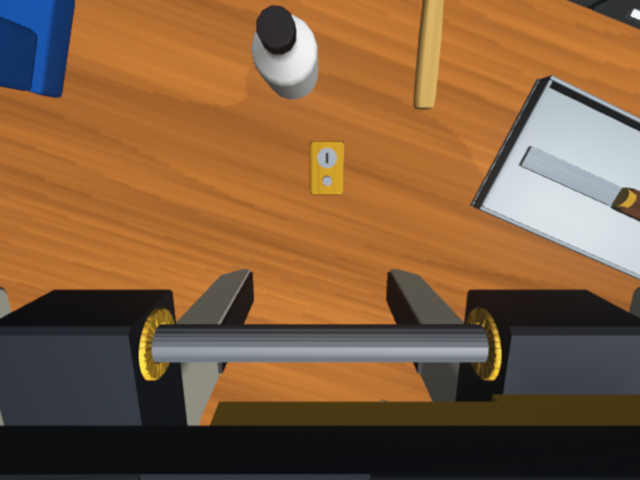

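```bash
python3 -m creep '[[0.025,0.0025,0.02,0,70],[0.025,0.002,0.03,0,70],[0.003,0,0.035,0.007,70],[0,0,0.03,0,70],[0,0,0.03,0,70],[0,0,0.02,0,70],[0,0,0.004,0,70],[0,0,0,0,70],[0,0,0,0,70]]'
python3 look.py j2
```

```text
t: 27.48
tool_pos: [0.5987, 0.2964, 0.0326]
orientation: [-3.103, -0.49, -0.002]
force: [0.9, 0.9, 1.0]
opening: 0.0672
[0.5987 0.2964 0.0326] 27.4833 0.0672 [0.9 0.9 1. ]
```

View pics/j2.png

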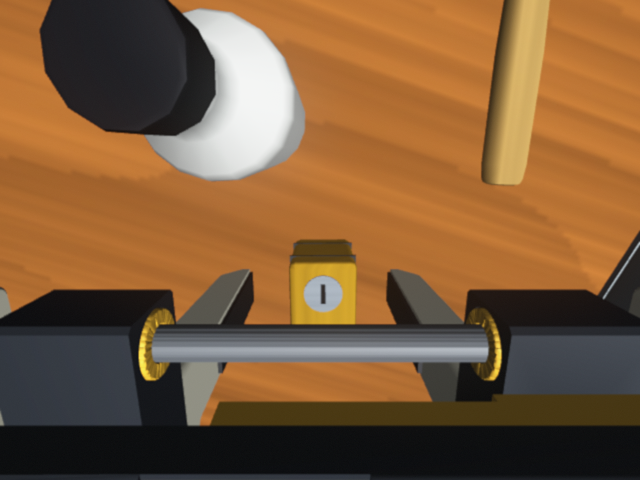

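```bash
python3 -m creep '[[0,0,0.002,0,70],[0,0,0,0,255],[0,0,0,0,255],[0,0,0,0,255],[0,0,0,0,255],[0,0,0,0,255],[0,0,0,0,255],[0,0,0,0,255],[0,0,0,0,255]]' 40
python3 -m creep '[[0,0,0,0,255],[0,0,-0.01,0,255],[0,0,-0.03,0,255],[0,0,-0.03,0,255],[0,0,-0.03,-0.122,255],[0,0,0,-0.122,255],[0,0,0,-0.122,255],[0,0,0,-0.122,255],[0,0,0,-0.122,255],[0,0,0,-0.122,255],[0,0,0,-0.122,255],[0,0,0,-0.122,255]]'
python3 -m creep '[[0,0,0,-0.122,255],[0,0,0,-0.122,255],[0,0,0,-0.125,255],[0,0,0,0,255],[0,0,0,0,255]]'
python3 - <<'E'
from ov import *
go([.4798,.0518,.13],5.5)
E
```

```text
t: 28.28
tool_pos: [0.5981, 0.296, 0.0294]
orientation: [3.103, 0.488, 0.0]
force: [0.3, -1.3, 1.0]
opening: 0.0299
t: 29.28
tool_pos: [0.5976, 0.2962, 0.1294]
orientation: [-2.506, -1.894, 0.001]
force: [-0.4, 0.3, -1.8]
opening: 0.03
t: 29.7
tool_pos: [0.5978, 0.2962, 0.1294]
orientation: [-2.128, -2.311, 0.0]
force: [0.7, 0.5, -2.8]
opening: 0.0298
d_tool=[-0.2338 -0.1376 -0.0006] jaw now 4.7, turn world 0.8 => twist -0.0137 rad (tool z down: negative)
```

```bash
python3 -m creep '[[-0.0167,-0.0098,0,0,255],[-0.0334,-0.0197,0,0,255],[-0.0334,-0.0197,0,0,255],[-0.0334,-0.0197,0,0,255],[-0.0334,-0.0197,0,0,255],[-0.0334,-0.0197,0,0,255],[-0.0334,-0.0197,0,0,255],[-0.0167,-0.0096,0.02,-0.013,255],[0,0,0.02,0,255],[0,0,0.02,0,255],[0,0,0.01,0,255],[0,0,0,0,255]]'
python3 -m creep '[[0,0,0,0,255],[0,0,0,0,255]]'
python3 look.py k1; python3 -c "
from h import *
go([.4798,.0518,.057],5.5)"
```

```text
t: 30.7
tool_pos: [0.4789, 0.0513, 0.0569]
orientation: [-2.11, -2.323, 0.005]
force: [-0.9, 0.8, -3.6]
opening: 0.0298
t: 30.87
tool_pos: [0.482, 0.0516, 0.0606]
orientation: [2.109, 2.327, 0.002]
force: [1.4, -0.1, -2.8]
opening: 0.0296
[0.482  0.0516 0.0606] 30.8667 0.0296 [ 1.4 -0.1 -2.8]
d_tool=[ 0.0004 -0.0025  0.0038] jaw now 5.7, turn world -0.2 => twist 0.0030 rad (tool z down: negative)
```

View pics/k1z.png

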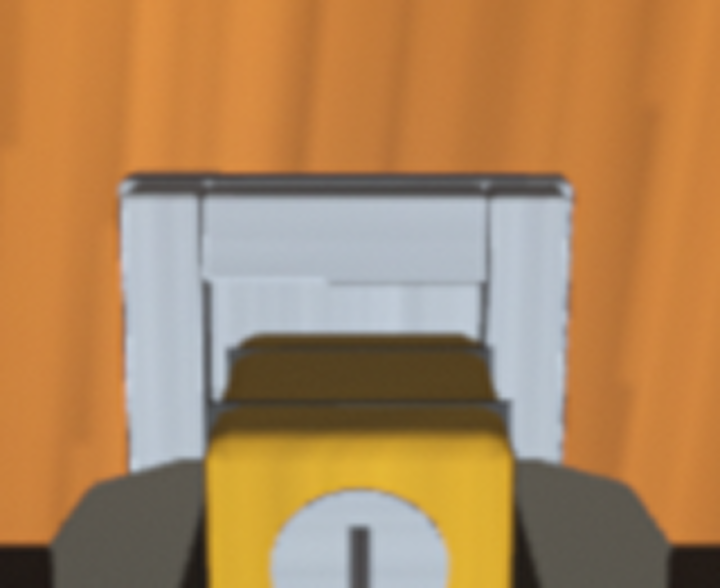

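```bash
python3 -m creep '[[0.001,-0.002,0,0.003,255],[0,0,0.004,0,255],[0,0,0.005,0,255],[0,0,0.005,0,255],[0,0,0.004,0,255],[0,0,0,0,255]]'; python3 -m creep '[[0,0,0.003,0,255],[0,0,0.001,0,255],[0,0,0,0,255]]'
```

```text
t: 31.42
tool_pos: [0.4779, 0.0521, 0.0399]
orientation: [-2.111, -2.325, 0.002]
force: [0.0, -0.2, -3.3]
opening: 0.0298
t: 31.67
tool_pos: [0.4786, 0.0521, 0.0393]
orientation: [-2.111, -2.325, 0.002]
force: [-15.4, -0.8, 23.2]
opening: 0.0296
```

```bash
python3 -m creep '[[0,0.001,-0.003,0,255],[0,0,0,0,120],[0,0,0,0,120],[0,0,0,0,120],[0,0,0,0,120],[0,0,-0.02,0,100],[0,0,-0.035,0,100],[0,0,-0.035,0,70],[-0.03,0,-0.01,0,70],[-0.03,0,0,0,70],[-0.03,0,0,0,70],[-0.03,0,0,0,0]]'
python3 look.py l1
```

```text
t: 32.67
tool_pos: [0.4918, -0.0684, 0.1409]
orientation: [2.11, 2.326, 0.001]
force: [-0.6, 0.3, -0.3]
opening: 0.0706
[ 0.4918 -0.0684  0.1409] 32.6667 0.0706 [-0.6  0.3 -0.3]
```

View pics/l1.png

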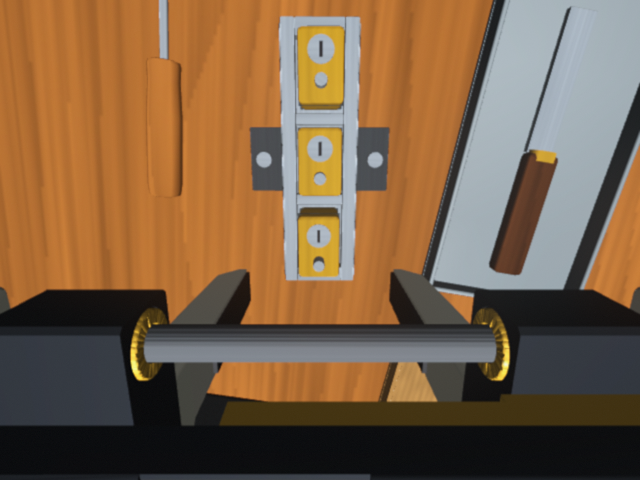

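Run:
```python
from h import *
h=onz("top",(467.9,299.6),.08);e=onz("top",(442.5,358),.063); print(h,e,np.degrees(np.arctan2(*(h-e)[[1,0]])),np.hypot(*(h-e)[:2]))
read_camera("side");
for q in ("mallet","mallet_grip"): print([(d["pixel"],d["confidence"]) for d in tip_of("side",q)])
g=h+(e-h)*40/138; print(g); s,M=st(); go([g[0],g[1],.2]); print(s["q"])
```

```text
[ 0.45105291 -0.31913341  0.08      ] [ 0.32929263 -0.27379906  0.063     ] -20.421534798007364 0.12992601771826295
[([435.4, 184.7], 0.96)]
[([351.7, 293.5], 0.69), ([453.7, 181.3], 0.64)]
[ 0.41576008 -0.30599302  0.07507246]
d_tool=[-0.2301 -0.0976 -0.06  ]
[-2.40518054e-01 -9.15258977e-02  1.87898537e+00  3.35923852e-04
  1.35466229e+00 -3.34677065e-01]
```

```bash
python3 -m creep '[[-0.031,-0.0176,-0.0085,0,70],[-0.031,-0.0176,-0.0085,0,70],[-0.031,-0.0176,-0.0085,0,70],[-0.031,-0.0176,-0.0085,0,70],[-0.031,-0.0176,-0.0085,0,70],[-0.031,-0.0176,-0.0085,0,70],[-0.031,-0.0176,-0.0085,0,70],[0,0,0,0.119,70],[0,0,0,0.119,70],[0,0,0,0.119,70],[0,0,0,0.119,70],[0,0,0,0.119,70]]'; python3 -m creep '[[0,0,0,0.119,70],[0,0,0,0.119,70],[0,0,0,0.119,70],[0,0,0,0.119,70],[0,0,0,0.119,70],[0,0,0,0.119,70],[0,0,0,0.119,70],[0,0,0,0.119,70],[0,0,0,0.119,70],[0,0,0,0.119,70],[0,0,0,0.119,70],[0,0,0,0.119,70]]' 60;python3 -m creep '[[0,0,0,0,70],[0,0,0,0,70]]'
python3 look.py m1
python3 - <<'E'
from h import *
p=camera_params("wrist"); np.savez("w4.npz",**p)
for q in ("mallet","mallet_grip"): print([(d["pixel"],d["confidence"],onz("wrist",d["pixel"],.004 if q=="mallet" else .05).round(4)) for d in tip_of("wrist",q)])
go([.4145,-.305,.042],69.6)
E
```

```text
t: 33.87
tool_pos: [0.3902, -0.2939, 0.1996]
orientation: [-2.704, -1.598, -0.0]
force: [0.3, 1.2, -0.2]
opening: 0.0677
t: 34.87
tool_pos: [0.3903, -0.2936, 0.1995]
orientation: [-3.09, 0.563, 0.0]
force: [-0.2, -0.4, 0.8]
opening: 0.0673
t: 35.03
tool_pos: [0.3901, -0.294, 0.1996]
orientation: [-3.093, 0.548, 0.0]
force: [-0.6, 0.4, 0.7]
opening: 0.0672
[ 0.3901 -0.294   0.1996] 35.0333 0.0672 [-0.6  0.4  0.7]
[([320.1, 152.2], 0.72, array([ 0.451, -0.316,  0.004]))]
[([319.1, 195.4], 0.95, array([ 0.4174, -0.3029,  0.05  ]))]
d_tool=[0.0267 0.0013 0.1578] jaw now -110.2, turn world -0.2 => twist 0.0038 rad (tool z down: negative)
```

View pics/m1.png

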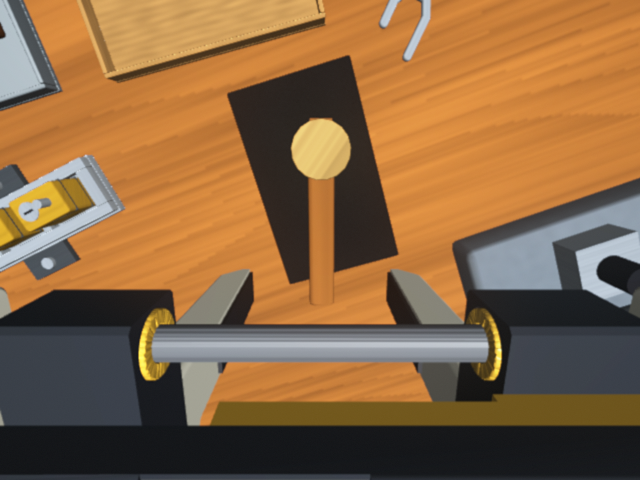

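Run:
```python
from h import *
s,M=st(); f=lambda q,z:((M.T@(onz("wrist",q,z)-s["tool_pos"]))*1000).round(1)
print(f((321,149),.08),f((321,303),.063),f((321,178),.063))
for q,z in [((229,94),.004),((349,56),.004),((398,254),.004),((291,283),.004)]: print((onz("wrist",q,z)*1000).round(1))
```

```text
[ 6.800e+01 -1.000e-01  1.198e+02] [-66.8  -0.  136.8] [ 44.8  -0.  136.8]
[ 530.  -254.6    4. ]
[ 521.8 -370.4    4. ]
[ 325.7 -356.8    4. ]
[ 334.2 -240.1    4. ]
```

```bash
python3 -m creep '[[0.015,-0.001,0.02,0,70],[0.015,0,0.035,0,70],[0,0,0.035,0,70],[0,0,0.03,0,70],[0,0,0.025,0,70],[0,0,0.01,0,70],[0,0,0,0,70],[0,0,0,0,70]]'
python3 look.py m2
```

```text
t: 35.85
tool_pos: [0.4183, -0.3046, 0.0454]
orientation: [-3.092, 0.555, 0.0]
force: [-0.0, -0.6, 0.3]
opening: 0.0677
[ 0.4183 -0.3046  0.0454] 35.85 0.0677 [-0.  -0.6  0.3]
```

View pics/m2.png

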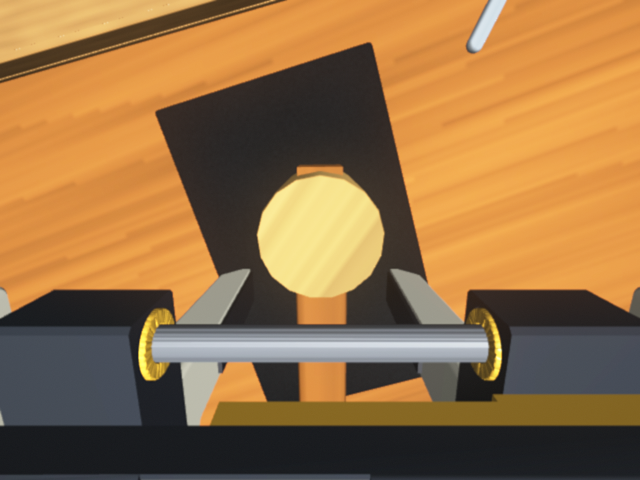

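```bash
python3 - <<'E'
from h import *
s,M=st(); f=lambda q,z:((M.T@(onz("wrist",q,z)-s["tool_pos"]))*1000).round(1)
print(f((320,235),.08))
E
python3 -m creep '[[0,0,0.003,0,70],[0,0,0,0,70],[0,0,0,0,255],[0,0,0,0,255],[0,0,0,0,255],[0,0,0,0,255],[0,0,0,0,255],[0,0,0,0,255],[0,0,0,0,255],[0,0,0,0,255],[0,0,0,0,255],[0,0,0,0,255]]' 60
python3 -m creep '[[0,0,0,0,255],[0,0,0,0,255],[0,0,0,0,255]]'
```

```text
[ 38.8  -0.9 -33.4]
t: 36.9
tool_pos: [0.4181, -0.3046, 0.0418]
orientation: [3.092, -0.556, -0.0]
force: [-0.2, -0.2, -0.4]
opening: 0.0218
t: 37.15
tool_pos: [0.4181, -0.3046, 0.0418]
orientation: [3.092, -0.556, -0.0]
force: [0.0, -0.1, -0.4]
opening: 0.0216
```

```bash
python3 -m creep '[[0,0,-0.01,0,255],[0,0,-0.03,0,255],[0,0,-0.04,0,255],[0,0,-0.04,0,255],[0,0,0,0,255]]'
python3 -m creep '[[-0.0035,-0.017,0,0,255],[-0.0071,-0.0341,0,0,255],[-0.0071,-0.0341,0,0,255],[-0.0071,-0.0341,0,0,255],[-0.0071,-0.0341,0,0,255],[-0.0071,-0.0341,0,0,255],[-0.0071,-0.0341,0,0,255],[-0.0036,-0.017,0,0,255],[0,0,0,0,255],[0,0,0,0,255]]'
python3 look.py n1; python3 -c "
from h import *
go([.455,-.0638,.108],69.6)
s=read_camera('side')[:,:,::-1];cv2.imwrite('pics/n1s.png',cv2.resize(s[160:320,280:480],None,fx=3.5,fy=3.5,interpolation=cv2.INTER_CUBIC))"
```

```text
t: 37.57
tool_pos: [0.4218, -0.3076, 0.1717]
orientation: [3.085, -0.555, 0.018]
force: [2.2, -1.1, -0.8]
opening: 0.0218
t: 38.4
tool_pos: [0.4547, -0.0627, 0.162]
orientation: [3.093, -0.552, 0.0]
force: [0.1, -0.2, -2.3]
opening: 0.0217
[ 0.4547 -0.0627  0.162 ] 38.4 0.0217 [ 0.1 -0.2 -2.3]
d_tool=[0.0004 0.     0.054 ] jaw now -110.3, turn world -0.1 => twist 0.0013 rad (tool z down: negative)
```

View pics/n1.png

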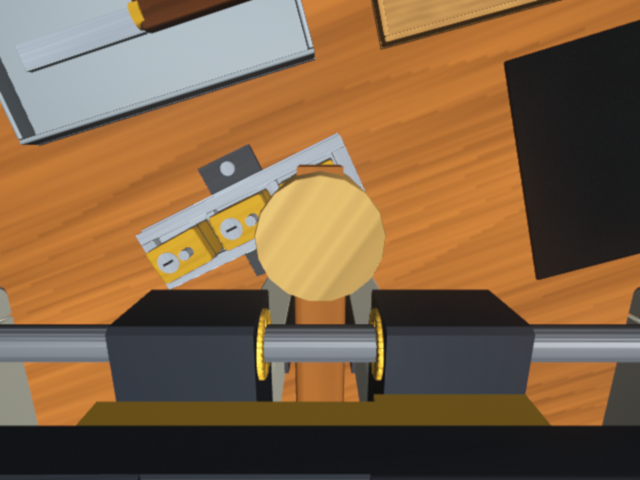

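View pics/n1s.png

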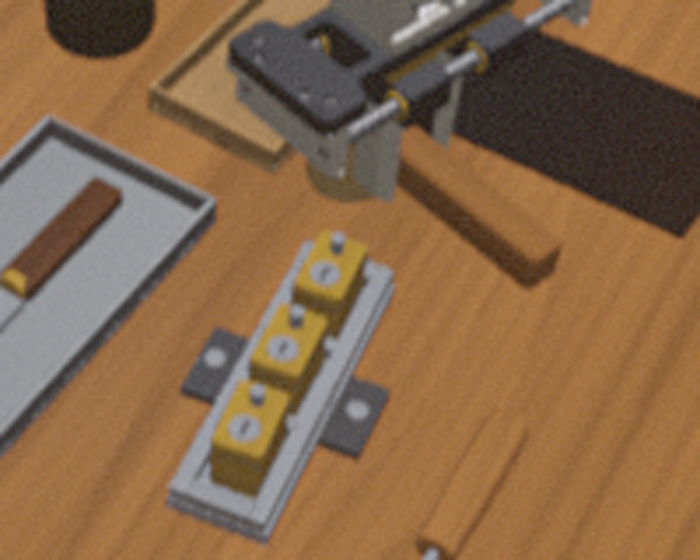

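```bash
python3 -m creep '[[0,0,0.02,0,255],[0,0,0.02,0,255],[0,0,0.01,0,255],[0,0,0.005,0,255],[0,0,0,0,255],[0,0,0,0,255]]'; python3 -m creep '[[0,0,0.003,0,255],[0,0,0.003,0,255],[0,0,0.003,0,255],[0,0,0,0,255]]';python3 -m creep '[[0,0,0.003,0,255],[0,0,0.002,0,255],[0,0,0,0,255],[0,0,0,0,255]]'
```

```text
t: 39.0
tool_pos: [0.4549, -0.0641, 0.1073]
orientation: [3.092, -0.558, 0.0]
force: [-0.0, -0.1, -2.9]
opening: 0.0215
t: 39.33
tool_pos: [0.4557, -0.064, 0.0985]
orientation: [3.092, -0.556, 0.004]
force: [0.7, -2.0, 0.2]
opening: 0.0215
t: 39.67
tool_pos: [0.4556, -0.0639, 0.0934]
orientation: [3.092, -0.556, 0.003]
force: [1.8, -0.7, 3.3]
opening: 0.0213
```

```bash
python3 -m creep '[[0,0,0.002,0,255],[0,0,0.001,0,255],[0,0,0,0,255]]';python3 -m creep '[[0,0,0.002,0,255],[0,0,0.001,0,255],[0,0,0,0,255]]'
```

```text
t: 39.92
tool_pos: [0.456, -0.0637, 0.0922]
orientation: [3.092, -0.556, 0.004]
force: [-6.8, 1.9, 20.6]
opening: 0.0218
t: 40.17
tool_pos: [0.456, -0.0635, 0.0904]
orientation: [-3.092, 0.556, -0.004]
force: [-13.1, 5.1, 32.9]
opening: 0.022
```

```bash
python3 -m creep '[[0,0,-0.02,0,255],[0,0,-0.03,0,255],[0,0,-0.02,0,255],[0,0,0,0,255],[0,0,0,0,255]]'
python3 look.py n2; python3 -c "
from h import *
s=read_camera('side')[:,:,::-1];cv2.imwrite('pics/n2s.png',cv2.resize(s[160:320,280:480],None,fx=3.5,fy=3.5,interpolation=cv2.INTER_CUBIC))"
```

```text
t: 40.58
tool_pos: [0.4549, -0.0635, 0.1567]
orientation: [-3.092, 0.556, -0.001]
force: [0.8, 0.0, -3.7]
opening: 0.0216
[ 0.4549 -0.0635  0.1567] 40.5833 0.0216 [ 0.8  0.  -3.7]
```

View pics/n2.png

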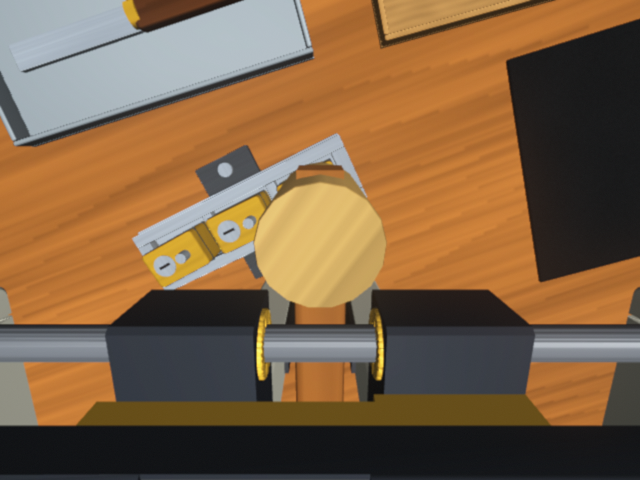

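View pics/n2s.png

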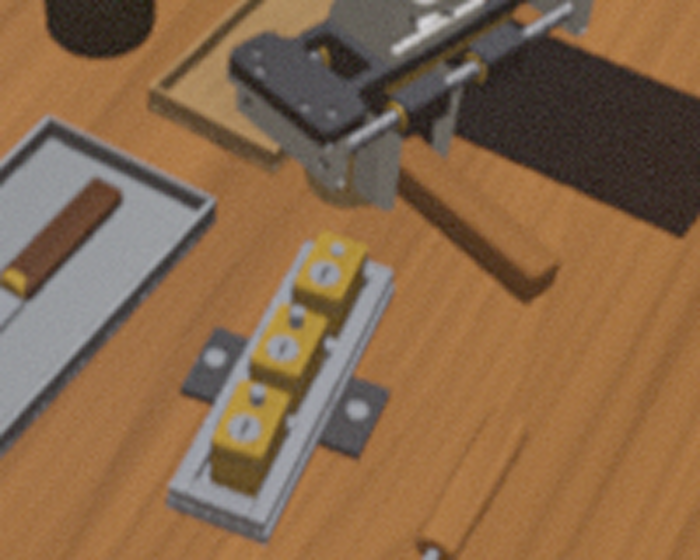

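```bash
python3 -m creep '[[0.017,0,0.02,0,255],[0,0,0.02,0,255],[0,0,0.012,0,255],[0,0,0.004,0,255],[0,0,0,0,255]]'; python3 -m creep '[[0,0,0.002,0,255],[0,0,0.001,0,255],[0,0,0,0,255]]'; python3 -m creep '[[0,0,0.002,0,255],[0,0,0.001,0,255],[0,0,0,0,255]]'
```

```text
t: 41.1
tool_pos: [0.4683, -0.0688, 0.0981]
orientation: [-3.091, 0.556, 0.009]
force: [-0.1, -0.8, -3.7]
opening: 0.0217
t: 41.35
tool_pos: [0.4711, -0.0696, 0.0985]
orientation: [3.092, -0.556, 0.002]
force: [0.8, 0.2, -2.6]
opening: 0.0216
t: 41.6
tool_pos: [0.4707, -0.0695, 0.0949]
orientation: [3.092, -0.556, 0.0]
force: [0.2, 0.4, -2.4]
opening: 0.0216
```

```bash
python3 -m creep '[[0,0,0.001,0,255],[0,0,0.001,0,255],[0,0,0,0,255]]'; python3 -m creep '[[0,0,0.001,0,255],[0,0,0.001,0,255],[0,0,0,0,255]]'; python3 -m creep '[[0,0,0.001,0,255],[0,0,0.001,0,255],[0,0,0,0,255]]'
```

```text
t: 41.85
tool_pos: [0.4705, -0.0695, 0.0926]
orientation: [3.092, -0.556, -0.0]
force: [0.2, 1.1, -3.7]
opening: 0.0216
t: 42.1
tool_pos: [0.4712, -0.0696, 0.0918]
orientation: [3.092, -0.556, 0.002]
force: [-3.2, 1.1, 4.9]
opening: 0.0214
t: 42.35
tool_pos: [0.4724, -0.0698, 0.0917]
orientation: [3.092, -0.556, 0.006]
force: [-6.1, 2.2, 17.1]
opening: 0.0215
```

```bash
python3 -m creep '[[0,0,-0.02,0,255],[0,0,-0.03,0,255],[-0.013,-0.027,0,0,255],[-0.013,-0.027,0,0,255],[0,0,0,0,255],[0,0,0,0,255]]'; python3 look.py n3
```

```text
t: 42.85
tool_pos: [0.465, -0.0088, 0.1388]
orientation: [-3.093, 0.552, -0.0]
force: [-1.0, -0.0, -3.1]
opening: 0.0217
[ 0.465  -0.0088  0.1388] 42.85 0.0217 [-1.  -0.  -3.1]
```

View pics/n3.png

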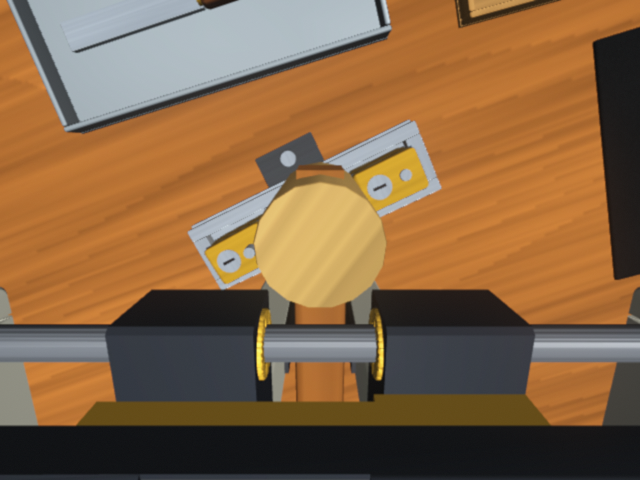

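```bash
python3 -m creep '[[0.0015,0,0.02,0,255],[0,0,0.012,0,255],[0,0,0.003,0,255],[0,0,0.003,0,255],[0,0,0.003,0,255],[0,0,0.003,0,255],[0,0,0,0,255],[0,0,0,0,255]]'; python3 -m creep '[[0,0,0.002,0,255],[0,0,0.001,0,255],[0,0,0,0,255]]'; python3 -m creep '[[0,0,0.001,0,255],[0,0,0.001,0,255],[0,0,0,0,255]]'
```

```text
t: 43.57
tool_pos: [0.4666, -0.0105, 0.095]
orientation: [3.092, -0.556, 0.0]
force: [0.6, -0.6, -3.0]
opening: 0.0214
t: 43.82
tool_pos: [0.4666, -0.0104, 0.0919]
orientation: [3.092, -0.556, 0.0]
force: [-2.8, -1.4, 1.9]
opening: 0.0218
t: 44.07
tool_pos: [0.4679, -0.0105, 0.0918]
orientation: [-3.092, 0.556, -0.004]
force: [-5.6, 0.2, 15.4]
opening: 0.0218
```

```bash
python3 -m creep '[[0,0,0.001,0,255],[0,0,0.001,0,255],[0,0,0,0,255]]'; python3 -m creep '[[0,0,-0.02,0,255],[0,0,-0.03,0,255],[-0.013,-0.027,0,0,255],[-0.013,-0.027,0,0,255],[0,0,0,0,255],[0,0,0,0,255]]'; python3 look.py n4;python3 -c "
from h import *
s=read_camera('side')[:,:,::-1];cv2.imwrite('pics/n4s.png',cv2.resize(s[160:320,280:480],None,fx=3.5,fy=3.5,interpolation=cv2.INTER_CUBIC))"
```

```text
t: 44.32
tool_pos: [0.4693, -0.0106, 0.0917]
orientation: [-3.092, 0.556, -0.009]
force: [-8.1, 1.1, 26.5]
opening: 0.0214
t: 44.82
tool_pos: [0.4606, 0.0506, 0.1374]
orientation: [-3.093, 0.552, 0.001]
force: [0.2, -0.3, -2.8]
opening: 0.0219
[0.4606 0.0506 0.1374] 44.8167 0.0219 [ 0.2 -0.3 -2.8]
```

View pics/n4.png

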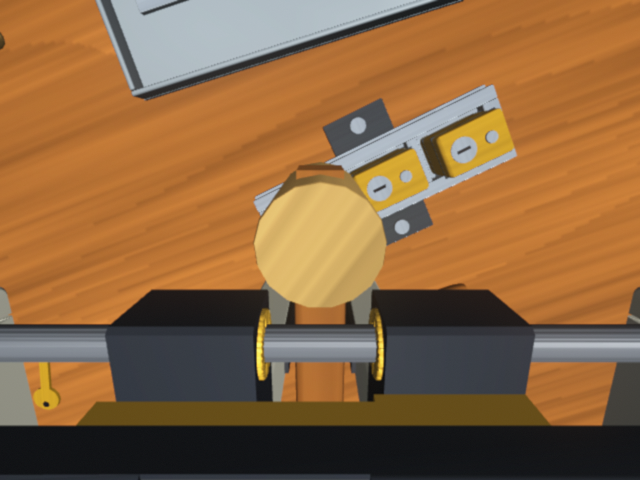

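View pics/n4s.png

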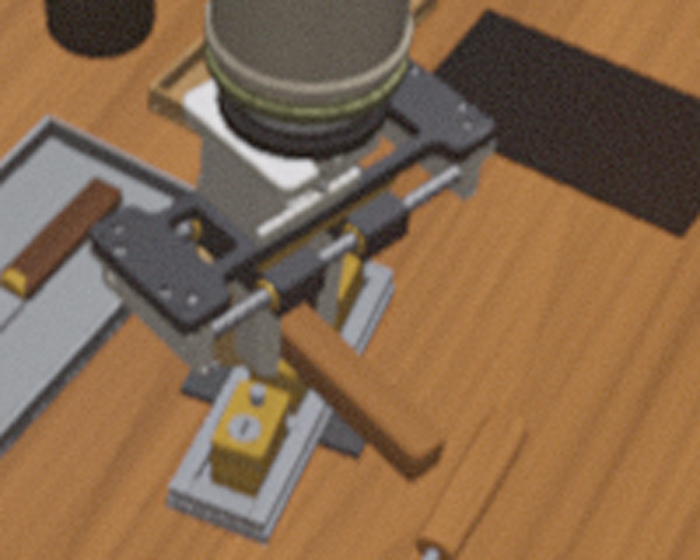

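```bash
python3 -m creep '[[-0.001,0,0.02,0,255],[0,0,0.012,0,255],[0,0,0.003,0,255],[0,0,0.003,0,255],[0,0,0.003,0,255],[0,0,0.003,0,255],[0,0,0,0,255],[0,0,0,0,255]]'; python3 -m creep '[[0,0,0.002,0,255],[0,0,0.001,0,255],[0,0,0,0,255]]'; python3 -m creep '[[0,0,0.001,0,255],[0,0,0.001,0,255],[0,0,0,0,255]]'; python3 -m creep '[[0,0,0.001,0,255],[0,0,0.001,0,255],[0,0,0,0,255]]'
```

```text
t: 45.58
tool_pos: [0.4603, 0.0496, 0.094]
orientation: [-3.092, 0.556, -0.001]
force: [0.1, 0.4, -2.7]
opening: 0.0217
t: 45.83
tool_pos: [0.4607, 0.0497, 0.0918]
orientation: [-3.092, 0.556, -0.002]
force: [-4.5, -0.8, 6.7]
opening: 0.0218
t: 46.08
tool_pos: [0.4621, 0.0497, 0.0918]
orientation: [-3.091, 0.556, -0.007]
force: [-6.7, 0.5, 20.6]
opening: 0.0215
t: 46.33
tool_pos: [0.4637, 0.0498, 0.0917]
orientation: [-3.091, 0.556, -0.012]
force: [-9.6, -0.5, 30.9]
opening: 0.0217
```

```bash
python3 -m creep '[[0,0,-0.02,0,255],[0,0,-0.03,0,255],[0,0,-0.02,0,255],[0.009,0.02,0,0,255],[0.009,0.0387,0,0,255],[0.009,0.0387,0,0,255],[0.009,0.0387,0,0,255],[0.009,0.0387,0,0,255],[0.009,0.0387,0,0,255],[0.009,0.0387,0,0,255],[0.009,0.0387,0,0,255],[0.009,0.0387,0,0,255]]'; python3 -m creep '[[0,0.018,0,0,255],[0,0,0,0,255],[0,0,0,0,255]]';  python3 look.py o1;python3 -c "
from h import *
s=read_camera('side')[:,:,::-1];cv2.imwrite('pics/o1s.png',cv2.resize(s[160:320,280:480],None,fx=3.5,fy=3.5,interpolation=cv2.INTER_CUBIC))
go([.4181,-.3046,.0418],-110.2)"
```

```text
t: 47.33
tool_pos: [0.4204, -0.2893, 0.1564]
orientation: [-3.092, 0.556, -0.0]
force: [0.1, -0.3, -2.7]
opening: 0.0218
t: 47.58
tool_pos: [0.4143, -0.3049, 0.1561]
orientation: [-3.09, 0.56, 0.001]
force: [0.6, 0.8, -2.6]
opening: 0.0218
[ 0.4143 -0.3049  0.1561] 47.5833 0.0218 [ 0.6  0.8 -2.6]
d_tool=[0.0035 0.     0.1145] jaw now -110.4, turn world 0.2 => twist -0.0032 rad (tool z down: negative)
```

View pics/o1.png

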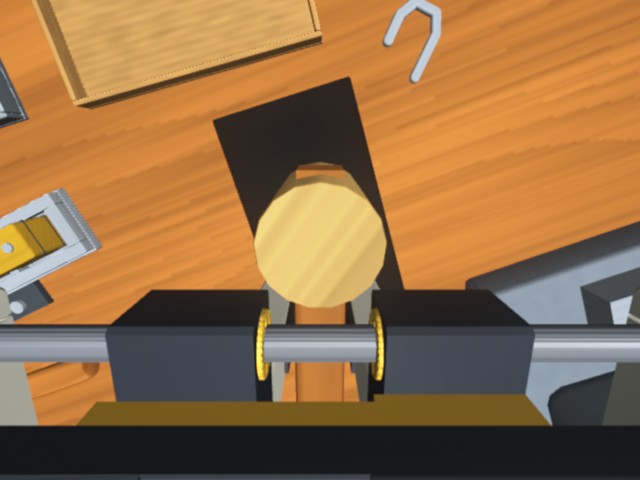

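View pics/o1s.png

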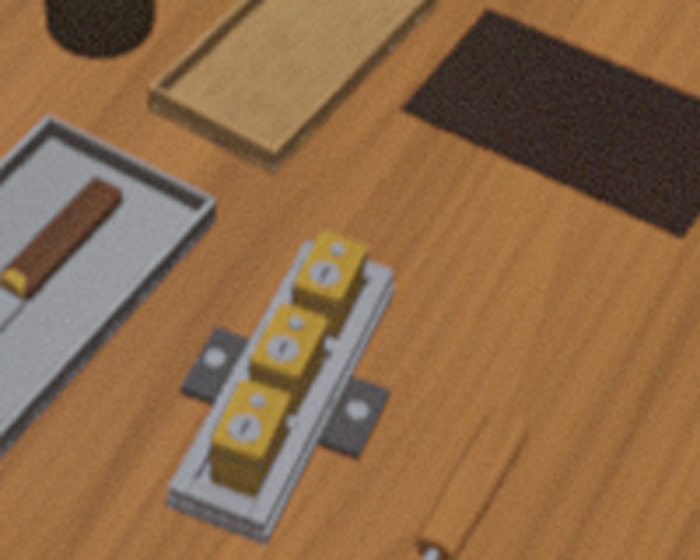

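```bash
python3 -m creep '[[0.0035,0,0.03,0,255],[0,0,0.035,0,255],[0,0,0.03,0,255],[0,0,0.01,0,255],[0,0,0.003,0,255],[0,0,0,0,255],[0,0,0,0,255]]';python3 -m creep '[[0,0,0.003,0,255],[0,0,0.001,0,255],[0,0,0,0,255]]'
```

```text
t: 48.27
tool_pos: [0.4194, -0.3061, 0.0508]
orientation: [3.091, -0.555, 0.004]
force: [0.4, -0.6, -2.5]
opening: 0.0218
t: 48.52
tool_pos: [0.4187, -0.3061, 0.0458]
orientation: [3.091, -0.556, 0.002]
force: [0.2, -0.2, -2.7]
opening: 0.0216
```

```bash
python3 -m creep '[[0,0,0.002,0,255],[0,0,0.001,0,255],[0,0,0,0,255]]';python3 -m creep '[[0,0,0.001,0,255],[0,0,0.001,0,255],[0,0,0,0,255]]'; python3 -m creep '[[0,0,0.001,0,255],[0,0,0.001,0,255],[0,0,0,0,255]]'
```

```text
t: 48.77
tool_pos: [0.4179, -0.3055, 0.0416]
orientation: [-3.092, 0.556, 0.0]
force: [0.5, 0.2, -3.1]
opening: 0.0217
t: 49.02
tool_pos: [0.4182, -0.3057, 0.0402]
orientation: [3.092, -0.556, 0.0]
force: [-1.8, 1.3, 1.6]
opening: 0.0217
t: 49.27
tool_pos: [0.4183, -0.3058, 0.04]
orientation: [3.092, -0.556, -0.0]
force: [-9.1, 7.6, 21.4]
opening: 0.0216
```

```bash
python3 -m creep '[[0,0,-0.0015,0,255],[0,0,0,0,200],[0,0,0,0,160],[0,0,0,0,140],[0,0,0,0,110],[0,0,0,0,90],[0,0,0,0,70],[0,0,-0.015,0,70],[0,0,-0.03,0,70],[-0.01,0,-0.04,0,70],[-0.01,0,-0.03,0,70],[0,0,0,0,70]]'; python3 look.py p1
python3 - <<'E'
from h import *
s=read_camera('side')[:,:,::-1];cv2.imwrite('pics/p1s.png',cv2.resize(s[120:280,340:540],None,fx=3.5,fy=3.5,interpolation=cv2.INTER_CUBIC))
E
```

```text
t: 50.27
tool_pos: [0.4014, -0.301, 0.1617]
orientation: [3.086, -0.555, 0.013]
force: [0.0, -0.2, -0.0]
opening: 0.0676
[ 0.4014 -0.301   0.1617] 50.2667 0.0676 [ 0.  -0.2 -0. ]
```

View pics/p1.png

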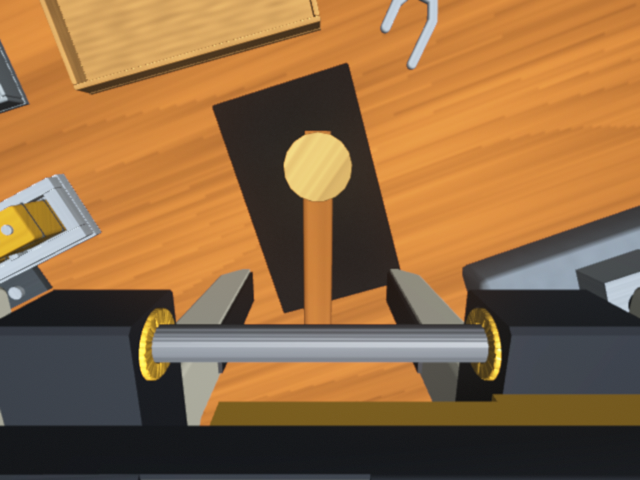

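View pics/p1s.png

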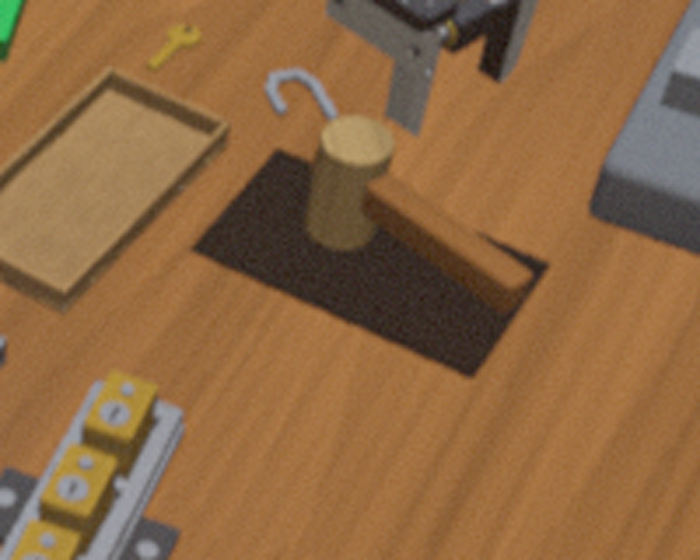

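```bash
python3 -m creep '[[0,-0.0357,0,0,70],[0,-0.0357,0,0,70],[0,-0.0357,0,0,70],[0,-0.0357,0,0,70],[0,-0.0357,0,0,70],[0.0025,-0.0357,0,0,70],[0,-0.0357,0,0,70],[0,0,0,-0.119,70],[0,0,0,-0.119,70],[0,0,0,-0.119,70],[0,0,0,-0.119,70],[0,0,0,-0.119,70]]' 40; python3 -m creep '[[0,0,0,-0.119,70],[0,0,0,-0.119,70],[0,0,0,-0.119,70],[0,0,0,-0.119,70],[0,0,0,-0.119,70],[0,0,0,-0.119,70],[0,0,0,-0.119,70],[0,0,0,-0.119,70],[0,0,0,-0.119,70],[0,0,0,-0.119,70],[0,0,0,-0.119,70],[0,0,0,-0.119,70]]';python3 -m creep '[[0,0,0,0,70],[0,0,0,0,70]]'
python3 look.py q1; python3 -c "
from h import *
go([.491,-.0677,.0405],5.5)"
```

```text
t: 51.37
tool_pos: [0.4877, -0.0647, 0.152]
orientation: [-3.117, -0.384, 0.005]
force: [-0.7, -0.4, 0.7]
opening: 0.0673
t: 52.37
tool_pos: [0.4877, -0.0649, 0.152]
orientation: [-2.103, -2.33, 0.003]
force: [0.0, -0.6, -0.5]
opening: 0.0672
t: 52.53
tool_pos: [0.488, -0.065, 0.1527]
orientation: [-2.115, -2.32, 0.002]
force: [0.7, -0.3, 0.1]
opening: 0.0673
[ 0.488  -0.065   0.1527] 52.5333 0.0673 [ 0.7 -0.3  0.1]
d_tool=[-0.003   0.0028  0.1125] jaw now 5.3, turn world 0.2 => twist -0.0041 rad (tool z down: negative)
```

View pics/q1.png

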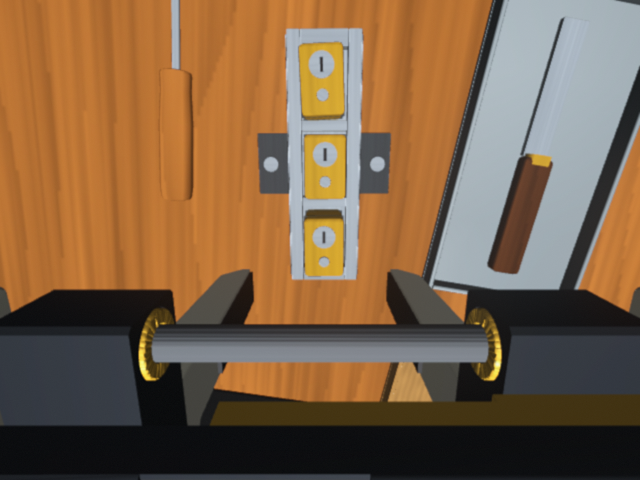

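```bash
python3 -m creep '[[-0.003,0.0028,0.02,-0.004,70],[0,0,0.03,0,70],[0,0,0.03,0,70],[0,0,0.02,0,70],[0,0,0.01,0,70],[0,0,0.001,0,70],[0,0,0,0,255],[0,0,0,0,255],[0,0,0,0,255],[0,0,0,0,255],[0,0,0,0,255],[0,0,0,0,255]]' 40; python3 -m creep '[[0,0,0,0,255],[0,0,0,0,255],[0,0,0,0,255],[0,0,0,0,255]]'
```

```text
t: 53.58
tool_pos: [0.4923, -0.0681, 0.0441]
orientation: [2.107, 2.329, 0.001]
force: [-5.2, -0.0, 2.3]
opening: 0.0322
t: 53.92
tool_pos: [0.4921, -0.0681, 0.0439]
orientation: [2.107, 2.33, 0.0]
force: [-2.4, 0.1, 5.3]
opening: 0.0297
```

```bash
python3 -m creep '[[0,0,-0.01,0,255],[0,0,-0.03,0,255],[0,0,-0.035,0,255],[0,0,-0.03,0.097,255],[0,0,0,0.097,255],[-0.017,0.0098,0,0,255],[-0.0347,0.0196,0,0,255],[-0.0347,0.0196,0,0,255],[-0.0347,0.0196,0,0,255],[-0.0347,0.0196,0,0,255],[-0.0347,0.0196,0,0,255],[-0.0347,0.0196,0,0,255]]'; python3 -m creep '[[-0.017,0.0098,0,0,255],[0,0,0,0,255],[0,0,0,0,255]]'
python3 look.py r1
python3 - <<'E'
from h import *
for d in silhouettes("wrist","carton"): print(d["confidence"],rect("wrist",d["region"],.022))
go([.6047,-.3228,.08],-5.6)
E
```

```text
t: 54.92
tool_pos: [0.5977, -0.3057, 0.1479]
orientation: [-2.322, -2.114, 0.0]
force: [0.4, -0.6, -3.1]
opening: 0.0295
t: 55.17
tool_pos: [0.6052, -0.3228, 0.1473]
orientation: [-2.324, -2.111, 0.001]
force: [-0.2, 0.9, -3.3]
opening: 0.0296
[ 0.6052 -0.3228  0.1473] 55.1667 0.0296 [-0.2  0.9 -3.3]
0.96 (array([ 615. , -259.3]), 194.1, 101.1, 83.9)
0.54 (array([ 759.7, -220. ]), 114.8, 81.2, 13.2)
d_tool=[-0.002  -0.0003  0.0677] jaw now -5.4, turn world -0.2 => twist 0.0042 rad (tool z down: negative)
```

View pics/r1.png

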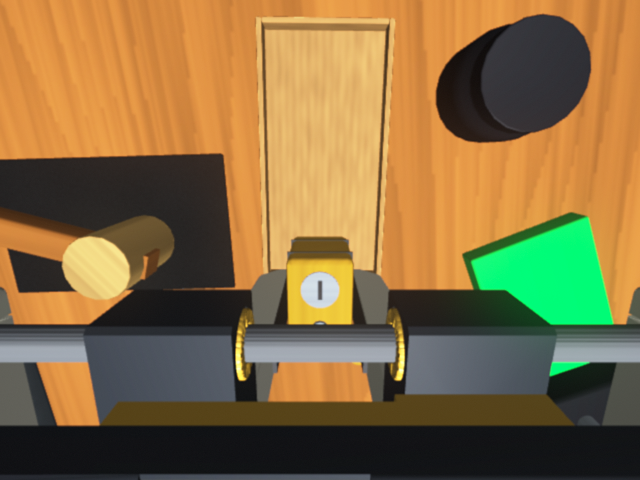

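Run:
```python
from h import *
s,M=st();f=lambda q,z:((M.T@(onz("wrist",q,z)-s["tool_pos"]))*1000).round(1)
print(f((257,18),.022),f((395,20),.022),f((262,250),.022),f((384,250),.022))
t=read_camera("top")
for d in silhouettes("top","carton"): print(d["confidence"],rect("top",d["region"],.022))
```

```text
[158.2 -43.1 126. ] [156.8  55.4 125.8] [-14.1 -46.7 125.8] [-14.2  55.  125.6]
0.85 (array([ 612.3, -259.8]), 195.2, 101.7, 83.9)
```

```bash
python3 -m creep '[[-0.001,0.003,0.03,0,255],[0,0,0.035,0,255],[0,0,0.025,0,255],[0,0,0.01,0,255],[0,0,0.003,0,255],[0,0,0,0,255],[0,0,0,0,255]]';python3 -m creep '[[0,0,0.003,0,255],[0,0,0.001,0,255],[0,0,0,0,255]]'
```

```text
t: 55.95
tool_pos: [0.61, -0.3237, 0.0478]
orientation: [2.32, 2.113, 0.001]
force: [0.1, -0.0, -3.2]
opening: 0.0296
t: 56.2
tool_pos: [0.6093, -0.3236, 0.0425]
orientation: [2.322, 2.114, 0.001]
force: [0.4, 0.7, -2.8]
opening: 0.0298
```

```bash
python3 -m creep '[[0,0,0.003,0,255],[0,0,0.001,0,255],[0,0,0,0,255]]';python3 -m creep '[[0,0,0.001,0,255],[0,0,0,0,255]]'
```

```text
t: 56.45
tool_pos: [0.6091, -0.3235, 0.038]
orientation: [2.323, 2.114, 0.0]
force: [-0.2, 0.1, 0.8]
opening: 0.0295
t: 56.62
tool_pos: [0.6091, -0.3236, 0.038]
orientation: [2.322, 2.114, 0.0]
force: [-3.9, 2.3, 8.4]
opening: 0.0298
```

```bash
python3 -m creep '[[0,0,0,0,200],[0,0,0,0,150],[0,0,0,0,120],[0,0,0,0,120],[0,0,-0.02,0,110],[0,0,-0.035,0,100],[0,0,-0.035,0,70],[0,0,-0.02,0,70],[0.0336,-0.017,0,0,70],[0.0336,-0.017,0,0,70],[0.0336,-0.017,0,0,70],[0.0336,-0.017,0,0,70]]';python3 -m creep '[[0.0336,-0.017,0,0,70],[0.0336,-0.017,0,0,70],[0.0336,-0.017,0,0,70],[0.0336,-0.017,0,0,70],[0.0336,-0.017,0,0,70],[0,0,0,-0.097,70],[0,0,0,-0.097,70],[0,0,0,0,70],[0,0,0,0,70]]'
python3 look.py s1; python3 -c "
from h import *
go([.486,-.0077,.0415],5.5)"
```

```text
t: 57.62
tool_pos: [0.5528, -0.1819, 0.1462]
orientation: [2.324, 2.114, 0.0]
force: [0.3, 0.4, 1.0]
opening: 0.0674
t: 58.37
tool_pos: [0.4848, -0.0078, 0.1464]
orientation: [2.11, 2.327, 0.0]
force: [0.6, 0.8, 0.0]
opening: 0.0674
[ 0.4848 -0.0078  0.1464] 58.3667 0.0674 [0.6 0.8 0. ]
d_tool=[0.0002 0.0012 0.1049] jaw now 5.5, turn world -0.0 => twist 0.0005 rad (tool z down: negative)
```

View pics/s1.png

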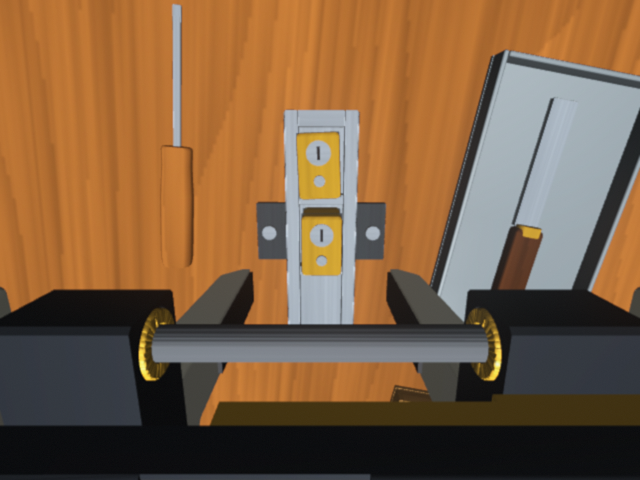

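```bash
python3 -m creep '[[0,0.0012,0.02,0,70],[0,0,0.03,0,70],[0,0,0.03,0,70],[0,0,0.018,0,70],[0,0,0.006,0,70],[0,0,0,0,70],[0,0,0,0,255],[0,0,0,0,255],[0,0,0,0,255],[0,0,0,0,255],[0,0,0,0,255],[0,0,0,0,255]]' 40; python3 -m creep '[[0,0,0,0,255],[0,0,0,0,255],[0,0,0,0,255],[0,0,0,0,255]]'
```

```text
t: 59.42
tool_pos: [0.4863, -0.0077, 0.0429]
orientation: [2.107, 2.329, 0.001]
force: [-0.8, -0.1, 0.0]
opening: 0.0321
t: 59.75
tool_pos: [0.4862, -0.0078, 0.0428]
orientation: [2.107, 2.329, 0.001]
force: [-1.2, 0.1, 5.8]
opening: 0.0297
```

```bash
python3 -m creep '[[0,0,-0.01,0,255],[0,0,-0.03,0,255],[0,0,-0.035,0,255],[0,0,-0.03,0.097,255],[0,0,0,0.097,255],[-0.0152,0.0096,0,0,255],[-0.0303,0.0191,0,0,255],[-0.0303,0.0191,0,0,255],[-0.0303,0.0191,0,0,255],[-0.0303,0.0191,0,0,255],[-0.0303,0.0191,0,0,255],[-0.0303,0.0191,0,0,255]]'; python3 -m creep '[[-0.0303,0.0191,0,0,255],[-0.0152,0.0096,0,0,255],[0,0,0,0,255],[0,0,0,0,255]]'
python3 look.py u1
python3 - <<'E'
from h import *
go([.6149,-.2639,.0368],-5.6)
E
```

```text
t: 60.75
tool_pos: [0.591, -0.2169, 0.1469]
orientation: [-2.322, -2.114, 0.001]
force: [0.6, 1.2, -3.0]
opening: 0.0297
t: 61.08
tool_pos: [0.6148, -0.2641, 0.1464]
orientation: [-2.323, -2.112, 0.001]
force: [0.0, -0.4, -4.0]
opening: 0.0298
[ 0.6148 -0.2641  0.1464] 61.0833 0.0298 [ 0.  -0.4 -4. ]
d_tool=[-0.001   0.0005  0.1097] jaw now -5.4, turn world -0.2 => twist 0.0034 rad (tool z down: negative)
```

View pics/u1.png

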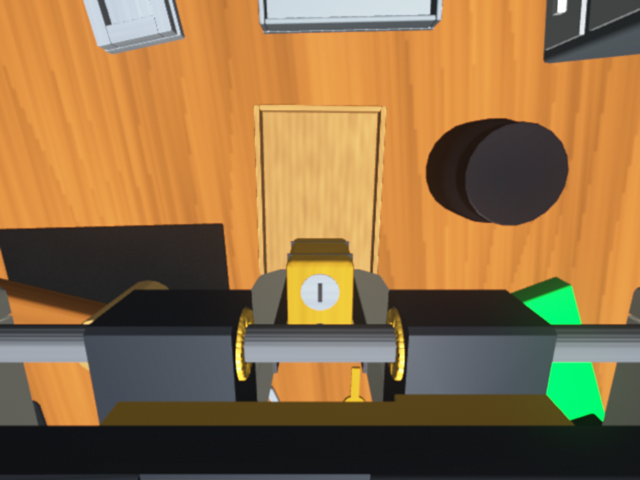

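```bash
python3 -m creep '[[0,0,0.03,0.003,255],[0,0,0.035,0,255],[0,0,0.025,0,255],[0,0,0.01,0,255],[0,0,0.006,0,255],[0,0,0,0,255],[0,0,0,0,255]]';python3 -m creep '[[0,0,0.002,0,255],[0,0,0.001,0,255],[0,0,0,0,255]]';python3 -m creep '[[0,0,0.001,0,255],[0,0,0.001,0,255],[0,0,0,0,255]]'
```

```text
t: 61.72
tool_pos: [0.6164, -0.2635, 0.0432]
orientation: [2.324, 2.111, 0.001]
force: [0.4, -0.8, -2.9]
opening: 0.0297
t: 61.97
tool_pos: [0.6161, -0.2639, 0.0396]
orientation: [2.325, 2.11, 0.001]
force: [0.7, -0.2, -2.7]
opening: 0.0296
t: 62.22
tool_pos: [0.6158, -0.2637, 0.0369]
orientation: [2.326, 2.111, 0.001]
force: [0.1, 0.5, 0.1]
opening: 0.0297
```

```bash
python3 -m creep '[[0,0,0,0,200],[0,0,0,0,150],[0,0,0,0,120],[0,0,0,0,120],[0,0,-0.02,0,110],[0,0,-0.035,0,100],[0,0,-0.035,0,70],[0,0,-0.02,0,70],[0.0334,-0.0185,0,0,70],[0.0334,-0.0185,0,0,70],[0.0334,-0.0185,0,0,70],[0.0334,-0.0185,0,0,70]]';python3 -m creep '[[0.0334,-0.0185,0,0,70],[0.0334,-0.0185,0,0,70],[0.0334,-0.0185,0,0,70],[0.0334,-0.0185,0,0,70],[0.0334,-0.0185,0,0,70],[0,0,0,-0.097,70],[0,0,0,-0.097,70],[0,0,0,0,70],[0,0,0,0,70]]'
python3 look.py v1; python3 -c "
from h import *
go([.4792,.0521,.0415],5.5)"
```

```text
t: 63.22
tool_pos: [0.5538, -0.1222, 0.1464]
orientation: [2.327, 2.11, 0.001]
force: [1.1, 0.8, 0.4]
opening: 0.067
t: 63.97
tool_pos: [0.4788, 0.0519, 0.1466]
orientation: [2.114, 2.324, 0.0]
force: [-0.1, -0.5, 1.1]
opening: 0.0675
[0.4788 0.0519 0.1466] 63.9667 0.0675 [-0.1 -0.5  1.1]
d_tool=[0.0004 0.0003 0.105 ] jaw now 5.4, turn world 0.1 => twist -0.0024 rad (tool z down: negative)
```

View pics/v1.png

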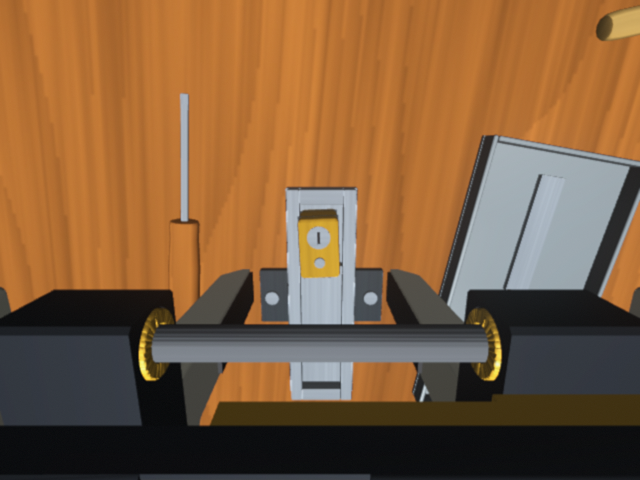

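```bash
python3 -m creep '[[0,0,0.02,-0.04,70],[0,0,0.03,0,70],[0,0,0.03,0,70],[0,0,0.018,0,70],[0,0,0.006,0,70],[0,0,0,0,70],[0,0,0,0,255],[0,0,0,0,255],[0,0,0,0,255],[0,0,0,0,255],[0,0,0,0,255],[0,0,0,0,255]]' 40; python3 -m creep '[[0,0,0,0,255],[0,0,0,0,255],[0,0,0,0,255],[0,0,0,0,255]]'
```

```text
t: 65.02
tool_pos: [0.4791, 0.0518, 0.0429]
orientation: [2.064, 2.368, 0.001]
force: [-1.1, -1.4, 2.9]
opening: 0.0321
t: 65.35
tool_pos: [0.4789, 0.0518, 0.0428]
orientation: [2.064, 2.368, 0.0]
force: [-2.9, -0.2, 6.2]
opening: 0.0296
```

```bash
python3 -m creep '[[0,0,-0.01,0,255],[0,0,-0.03,0,255],[0,0,-0.035,0,255],[0,0,-0.03,0.117,255],[0,0,0,0.117,255],[-0.015,0.0104,0,0,255],[-0.0301,0.0208,0,0,255],[-0.0301,0.0208,0,0,255],[-0.0301,0.0208,0,0,255],[-0.0301,0.0208,0,0,255],[-0.0301,0.0208,0,0,255],[-0.0301,0.0208,0,0,255]]'; python3 -m creep '[[-0.0301,0.0208,0,0,255],[-0.015,0.0104,0,0,255],[0,0,0,0,255],[0,0,0,0,255]]'
python3 look.py x1
python3 - <<'E'
from h import *
go([.6216,-.204,.0368],-5.6)
E
```

```text
t: 66.35
tool_pos: [0.5945, -0.1575, 0.1471]
orientation: [-2.326, -2.111, 0.001]
force: [0.9, -0.1, -3.3]
opening: 0.0296
t: 66.68
tool_pos: [0.6206, -0.2046, 0.1466]
orientation: [-2.327, -2.108, 0.001]
force: [-0.0, 0.7, -2.5]
opening: 0.0297
[ 0.6206 -0.2046  0.1466] 66.6833 0.0297 [-0.   0.7 -2.5]
d_tool=[-0.0005  0.0015  0.1098] jaw now -5.6, turn world -0.0 => twist 0.0003 rad (tool z down: negative)
```

View pics/x1.png

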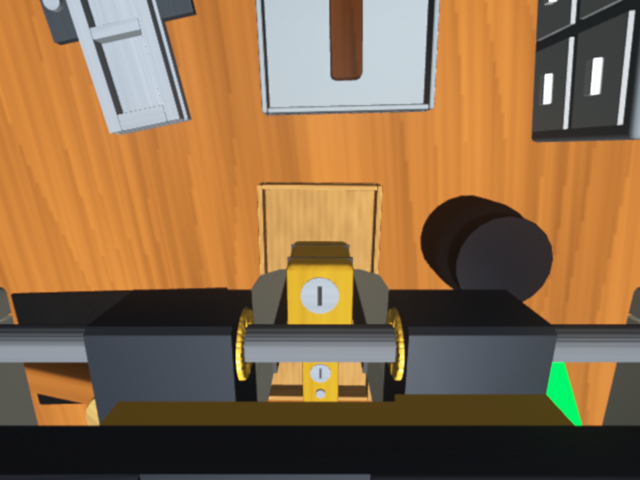

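```bash
python3 -m creep '[[0,0,0.03,0,255],[0,0,0.035,0,255],[0,0,0.025,0,255],[0,0,0.01,0,255],[0,0,0.006,0,255],[0,0,0,0,255],[0,0,0,0,255]]';python3 -m creep '[[0,0,0.002,0,255],[0,0,0.001,0,255],[0,0,0,0,255]]';python3 -m creep '[[0,0,0.001,0,255],[0,0,0.001,0,255],[0,0,0,0,255]]'
```

```text
t: 67.32
tool_pos: [0.6221, -0.2037, 0.0431]
orientation: [2.324, 2.111, 0.001]
force: [0.0, -0.3, -1.7]
opening: 0.03
t: 67.57
tool_pos: [0.6219, -0.2042, 0.0396]
orientation: [2.325, 2.11, 0.001]
force: [0.2, 0.5, -3.2]
opening: 0.0296
t: 67.82
tool_pos: [0.6215, -0.2041, 0.0371]
orientation: [2.326, 2.111, 0.001]
force: [-0.6, 0.3, 2.0]
opening: 0.0298
```

Release, rise, and move aside to check everything.

```bash
python3 -m creep '[[0,0,0,0,200],[0,0,0,0,150],[0,0,0,0,120],[0,0,0,0,120],[0,0,-0.02,0,110],[0,0,-0.035,0,100],[0,0,-0.035,0,70],[0,0,-0.04,0,70],[0,0,-0.04,0,70],[0,0,0,0,70],[0,0,0,0,70]]'
python3 -m creep '[[0.03,-0.02,0,0,70],[0.03,-0.02,0,0,70],[0.03,-0.02,0,0,70],[0.03,-0.02,0,0,70],[0.03,-0.02,0,0,70],[0.03,-0.02,0,0,70],[0.03,-0.02,0,0,70],[0.03,-0.02,0,0,70],[0.03,-0.02,0,0,70],[0.03,0,0,0,70],[0,0,0,0,70]]'
python3 - <<'E'
from h import *
print(read_state()["t"],read_state()["tool_pos"])
for n in("top","side"): cv2.imwrite(f"pics/z_{n}.png",read_camera(n)[:,:,::-1])
s=cv2.imread("pics/z_side.png"); cv2.imwrite("pics/z_sz.png",cv2.resize(s[100:280,300:520],None,fx=3.3,fy=3.3,interpolation=cv2.INTER_CUBIC))
E
```

```text
t: 68.73
tool_pos: [0.6233, -0.2047, 0.211]
orientation: [2.321, 2.107, 0.005]
force: [0.5, -0.1, 0.9]
opening: 0.0672
t: 69.65
tool_pos: [0.4692, 0.1164, 0.2048]
orientation: [-2.32, -2.114, 0.0]
force: [0.9, -1.0, -0.3]
opening: 0.0675
69.65 [0.46922775 0.11638716 0.20478731]
```

View pics/z_top.png

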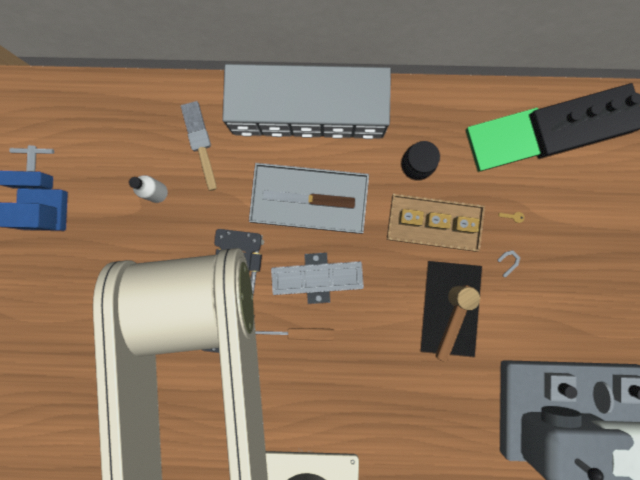

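View pics/z_sz.png

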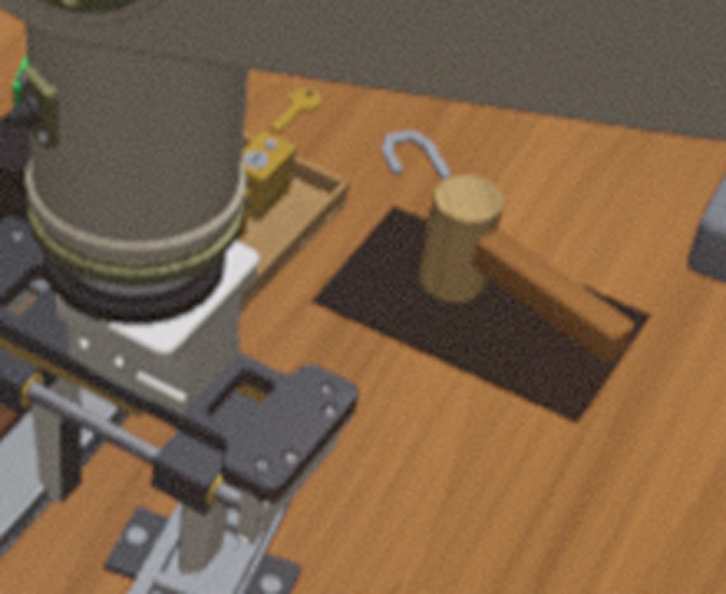

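View pics/z_side.png

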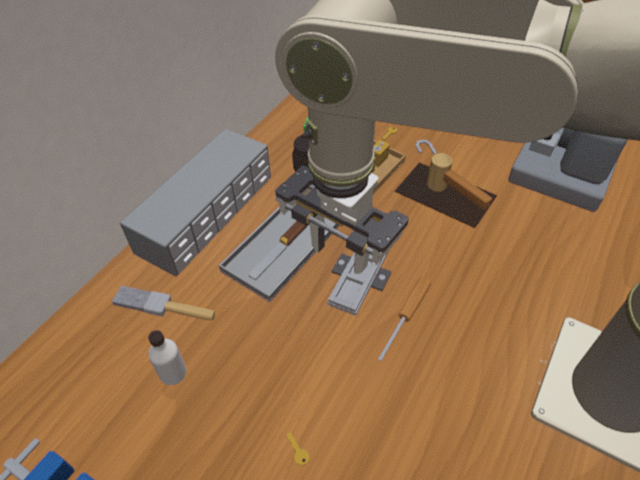

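```bash
python3 -m creep '[[0.03,-0.004,0,0,70],[0.035,-0.004,0,0,70],[0.035,-0.004,0,0,70],[0.035,-0.004,0,0,70],[0.035,-0.004,0,0,70],[0.035,-0.004,0,0,70],[0.035,-0.004,0,0,70],[0.02,0,0,0,70],[0,0,0,0,70],[0,0,0,0,70]]'
python3 - <<'E'
from h import *
s=read_camera("side")[:,:,::-1]; cv2.imwrite("pics/y1.png",cv2.resize(s[120:220,300:430],None,fx=6,fy=5.8,interpolation=cv2.INTER_CUBIC))
E
```

```text
t: 70.58
tool_pos: [0.4684, 0.3729, 0.2048]
orientation: [2.326, 2.112, -0.004]
force: [0.1, -0.2, -0.5]
opening: 0.0674
```

View pics/y1.png

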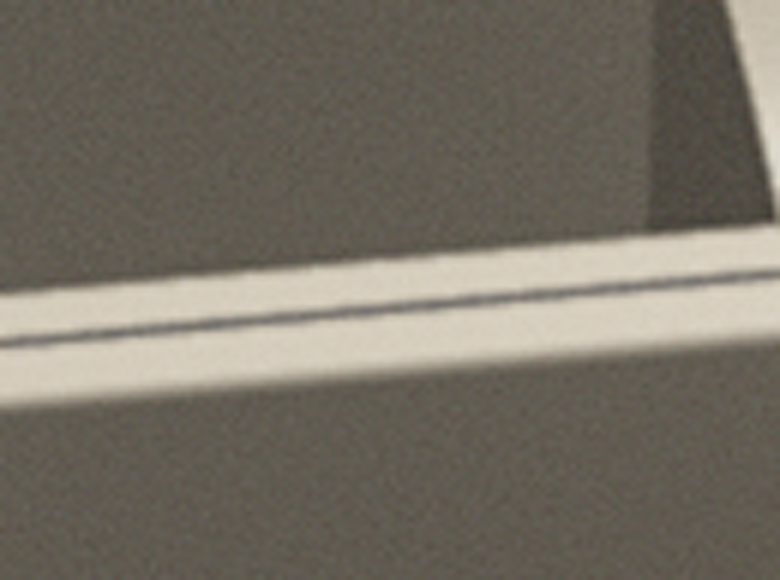

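```bash
python3 -m creep '[[0.02,-0.033,0,0,70],[0.02,-0.033,0,0,70],[0.02,-0.033,0,0,70],[0.02,-0.033,0,0,70],[0.02,-0.033,0,0,70],[0.02,-0.033,0,0,70],[0.02,-0.033,0,0,70],[0.02,-0.033,0,0,70],[0,0,0,0,70],[0,0,0,0,70]]'
python3 - <<'E'
from h import *
s=read_camera("side")[:,:,::-1]; cv2.imwrite("pics/y2.png",cv2.resize(s[120:220,300:430],None,fx=6,fy=5.8,interpolation=cv2.INTER_CUBIC))
E
```

```text
t: 71.47
tool_pos: [0.2205, 0.5579, 0.206]
orientation: [2.324, 2.113, -0.001]
force: [0.6, -0.0, 0.5]
opening: 0.0674
```

View pics/y2.png

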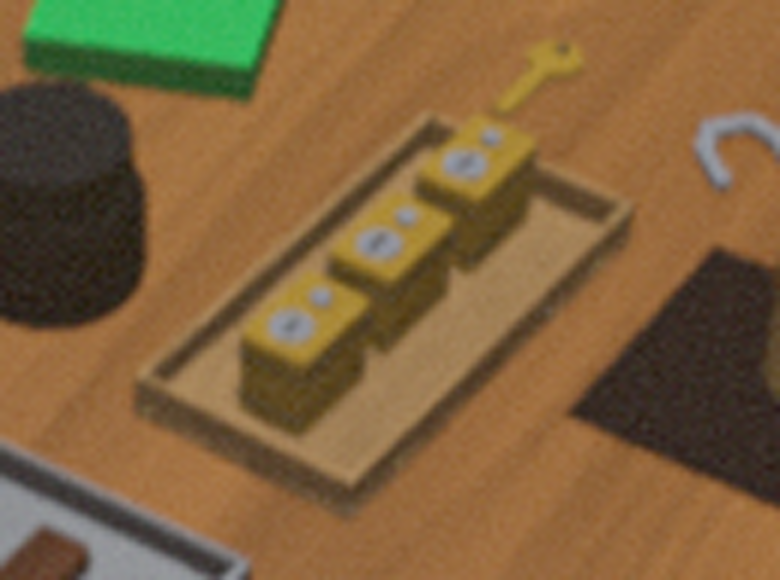

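All three locks stand in the carton with their pins down, the file lies in the tray, and the mallet is on its mat. I'm handing in.

```bash
python3 -c "
from plant import *
print(close_job())"
```

```text
the job is handed in; nothing more can be done
None
```

The job is done and handed in at about 71.5 s; `close_job` gave no verdict.

**What I did:**
- I laid the file flat in the tool tray, then stood all three locks in the bays, feeling each one reach the bay floor.
- With all three in, I pressed each pin down with the mallet until it would go no further, at about 20–30 N.
- I set the mallet back on its head on the mat, then stood the locks in a row in the carton.

**Last checks:** the final top and side pictures show:
- the three locks upright in the carton with their pins down
- the file flat in the tray
- the mallet standing on its mat
- the bystanders where they were

**What disagreed or went imperfectly:**
- **Camera offset:** the wrist camera was about 2 mm off the robot's own positions. I corrected for this before each drop into a bay.
- **File height:** my two-view check on the file gave an impossible height, so I grasped it using the height in the text. The later close view and the grip fitted that height.
- **Mallet tilt:** the mallet tipped a few degrees in the grip on the first press. I pressed that pin again with the contact closer to the grip, and it was fully down.
- **Third lock:** it turned about 3° in its bay.
- **Pin travel:** I judged "home" from the hard stop and the pictures, as there is no direct pin reading.

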